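# Find and mark a sampling lance's balance point on a knife edge

## Task

The blue sampling lance lies head-heavy on the knife edge of its stand: slide it lengthwise, gently and without lifting it off, until it stays level on the edge alone when you let go. Then set the orange rider astride it right above the edge, let go of it, and mark the balance point by pressing the rider's steel pin fully home and holding it down with about 12 N for a second, never more than 15 N; leave the lance balanced and level with the rider in place. Leave beaker, jar and dish alone.

Things in the scene. Friction and masses are not known exactly. Their poses are not given: they have to be found in the camera images.
- lance: Sampling lance (loose, 0.19-0.25 kg): straight blue tube 16 mm wide, 14 high, 360 long, black tail cap at -y, white head at +y. Origin: middle of the tube's underside; y along the tube to the head, z out of its top. Its balance point, 38 to 85 mm from the tube's middle towards the head, is unknown and cannot be seen. At the start its middle is within 30 mm of the edge and the head side has sunk on its rest.
- lance_mid (a point): Centre of the lance's blue tube (half-way along and half-way up, 7 mm above its underside); axes as the lance. Grip the tube across its 16 mm width (its x); the bare tube beyond the tail-side rest is free to grip.
- head: The white sensor head, fixed on the lance's +y end: 30 mm wide, 24 mm high, from 180 to 237 mm beyond the tube's middle; its underside is 2 mm below the tube's. Its mass is unknown. Origin and axes as the lance.
- knife: Steel knife edge, fixed on the white stand: a blunt wedge 44 mm wide (x) whose flat crest is 8 mm wide along y, 80 mm above the table. The lance lies across it and stays level when its balance point is within 4 mm of the crest's middle. Over 18 N on it (the lance's weight included) spoils it. Origin on the table under the crest; y along the lance, towards the head.
- knife_crest (a point): Middle of the knife edge's flat crest, 80 mm above the table; axes as the knife. The stand's base is 90 x 200 x 12 mm.
- rest_head: Head-side rest on the stand, 80 mm from the crest towards +y: a small black bar on a soft damped plunger (10 N/m, slow), which stills the lance's rocking in about a second. Its top touches the level lance's underside (80 mm up) and sinks 5 mm to a stop, so the tilt stops at about 0.065 rad. Two fixed steel pins, 26 mm apart in the clear, 100 mm high, flank the tube. Origin and axes as the knife.
- rest_tail: Tail-side rest, the same as the head-side one but 80 mm from the crest towards -y. Origin and axes as the knife.
- rider: Orange rider (loose, 28 g) with a steel pin in its top: an inverted U 29 mm wide (x), 20 mm along y, 32 mm high; its slot, open below and running along y, is 21 mm wide and 10 mm deep. A black stripe marks its middle. Origin: centre of its underside (the feet). Seated on the lance, its feet are 4 mm above the lance's underside.
- rider_mid (a point): Centre of the rider, 16 mm above its feet; grip it across its 29 mm width (its x). It starts standing on the table, between the robot and the stand.
- pin (a joint): Travel of the rider's steel marking pin, m: 0 = up, 0.005 = fully home on its stop. It slides down under a push of 4 to 6 N, stays where it is left, and then stands rigid on the stop: from there the force grows at once, by how much per mm depends on the arm.
- pin_top (a point): Centre of the flat top of the pin's round head (diameter 14 mm): 40 mm above the rider's feet when up, 35 mm when home.
- beaker: Glass beaker, diameter 66 mm, 85 mm high, bystander; origin at the centre of its underside.
- jar: White closed jar, diameter 72 mm, 85 mm high, bystander; origin at the centre of its underside.
- dish: Clear round dish, diameter 64 mm, 16 mm high, bystander; origin at the centre of its underside.

How it is judged:
By the outcome, as a careful person would: the job done as asked, in the order asked, and still so for the second after the job is handed in, with the robot touching nothing.
It also fails if it takes over 72 s, if anything falls off the work surface, if the arm or the gripper's body presses on something with over 40 N, if the wrist force passes 120 N, or if a joint passes its speed limit or range.

## Robot

A 6-joint arm with a two-finger parallel gripper is mounted at the origin on the work surface. World frame = base frame: x ahead of the robot, y to its left, z up, the work surface at z = 0. Lengths are in m, angles in rad, forces in N, time in s.
With the tool pointing down it reaches from about 0.375 to 0.9 m from the base axis. Payload 3.1 kg.
Tool frame: the origin (TCP) lies on the centre line of the jaws, within the pads' length; the fingertips stand robot.finger_overhang ahead of it and the grasp point (between the pads) lies 2 mm behind it (robot.finger_overhang is the distance from the TCP to the fingertips, in m); z points along the fingers, y is the direction in which the jaws open and shut (so a half turn about z gives the same grasp; the last joint's range is limited). The gripper opens to 87 mm and grips with 3 to 60 N. Pads are 19 mm wide; open, the fingers measure 117 mm over their backs; the gripper's body (75 mm by 190 mm) begins 51 mm behind the grasp point.
Start: joints at [1.04, 0.527, 1.433, -0, 1.181, -0.178], TCP at [0.215, 0.587, 0.24] pointing down, gripper open.
Joint ranges: [-3.08, 3.08], [-0.75, 2.2], [0.22, 2.44], [-1.43, 4.57], [0, 2.65], [-2.85, 2.85]. Speed limits (rad/s): [2.79, 2.79, 3.14, 3.14, 3.14, 3.14].

## Interface

Orientations are given as a unit quaternion [x, y, z, w].
In Python, from rig import robot gives the robot as it stands. The module is installed in compiled form; this text tells all that it offers.
- The arm moves only by the tool step_arm, never from a script. Its arguments are lists of equal length, an entry for each row: "slide": the shift along the tool's x, y, z in mm, a list of three; "twist": the turn about the tool's z in degrees. A call has 1 to 20 rows; each row shifts and turns the commanded pose from where the row before left it, along the tool's axes as they then stand; what a row does not reach is not made up. A row lasts 1/12 s, in which the tool goes at most 41.7 mm and 7.16 degrees, less where a joint would pass 70% of its speed; a pose out of reach is approached as far as the arm can. A call is refused whole if a number of a shift passes 41.7 or a number of a turn 7.16, either way. A call with a gripper value outside its range is refused whole. "jaw" is the finger opening in mm, from 0 to 87, set as the call begins (left out, the last holds). The fingers move at their own pace and stop on an object; "force" is the grip in N (left out, the last holds). Time passes only in rows, so rows that do not move let the fingers close. It gives the time, the measured TCP pose, the force and the opening at its end, in the units of the state.
- robot.get_obs(): the state, without advancing time (a new reading comes with each control period).
- robot.camera(name): name is "side" or "top"; returns a dict with "color" (480x640x3 uint8, blue, green, red), "depth" (480x640 float32, m along the optical axis (not along the pixel's ray), 0 where there is no reading), "camera_matrix" (3x3 intrinsics, pixels), "k1" (the pictures are not rectified: a ray, as slopes to the right and down, at radius r is drawn at 1 + k1 r^2 times it, then the intrinsics apply), "origin" and "orientation" of the camera in the world. Camera axes: x right, y down, z forward; pixel columns grow to the right and rows downward; lengths in m; the calibration is good to about 2 mm. A picture is of the moment at which its call begins.
- robot.hand_in(): hands the job in, once; it reports no verdict.
The state is a dict: "time": time; "q": joint angles; "joint_velocities": joint speeds; "joint_torque": joint torques, N m; "position": TCP position; "tool_rot": TCP orientation; "ft_force": force on the tool from outside, world axes, zero at the start; "moment": the same for the moment, N m; "grip_width": finger opening in m.
Only numpy, scipy, OpenCV 4.12 (cv2) and the standard library are available. Lean on these libraries where they do the work, as an engineer would, in place of code of your own. Each camera call takes 0.05 s, during which the arm holds its last target.

## Working session

There is one attempt and no reset: what is moved stays moved. The work goes in short steps, Python scripts to look and compute and a tool call to move; the robot and the scene stay as the last step left them, time stands still between calls to the robot, and variables do not carry over. Pictures are saved under pics/ and viewed, and the job is handed in when it is done.

Besides the shell and the picture viewer there is one more tool, called after ">>>" as name(argument=value, ...), one argument or row to a line, values as JSON. step_arm: Moves the arm, as the interface text tells. Its arguments: {"type":"object","properties":{"slide":{"type":"array","items":{"type":"array","items":{"type":"number"}}},"twist":{"type":"array","items":{"type":"number"}},"jaw":{"type":"number"},"force":{"type":"number"}},"required":["slide","twist"]}

```bash
mkdir -p pics
cat > h.py <<'E'
import numpy as np, cv2
from rig import robot
from scipy.spatial.transform import Rotation as R
def snap(name,fn,keep=True):
    c=robot.camera(name); np.savez('last_'+name+'.npz',**{k:np.asarray(v) for k,v in c.items()})
    cv2.imwrite('pics/'+fn,c['color']); return c
def load(name): return dict(np.load('last_'+name+'.npz'))
def ray(c,u,v):
    K=np.asarray(c['camera_matrix']);k1=float(c['k1'])
    d=np.array([(u-K[0,2])/K[0,0],(v-K[1,2])/K[1,1]])
    s=d.copy()
    for _ in range(30): s=d/(1+k1*(s@s))
    return R.from_quat(c['orientation']).apply(np.array([s[0],s[1],1.])), np.asarray(c['origin'])
def atz(c,u,v,z):
    d,o=ray(c,u,v); return o+d*(z-o[2])/d[2]
def dep(c,u,v):
    d,o=ray(c,u,v); return o+d*c['depth'][int(round(v)),int(round(u))]
def proj(c,p):
    K=np.asarray(c['camera_matrix']);k1=float(c['k1'])
    q=R.from_quat(c['orientation']).inv().apply(np.asarray(p)-np.asarray(c['origin']))
    s=q[:2]/q[2]; s=s*(1+k1*(s@s)); return K[0,0]*s[0]+K[0,2],K[1,1]*s[1]+K[1,2]
def crop(c,fn,u0,v0,u1,v1,k):
    cv2.imwrite('pics/'+fn,cv2.resize(c['color'][v0:v1,u0:u1],None,fx=k,fy=k,interpolation=cv2.INTER_CUBIC))
E
python3 - <<'E'
from h import *
for n in('side','top'):
    c=snap(n,n+'0.png'); print(n,c['origin'],c['orientation'],c['camera_matrix'],c['k1'])
o=robot.get_obs(); print(o, robot.finger_overhang)
E
```

```text
side [0.51173318 0.69626665 0.64148637] [-0.03073377  0.90441392 -0.42541378  0.01067746] [[608.99367984   0.         319.86047725]
 [  0.         608.99367984 238.16128353]
 [  0.           0.           1.        ]] -0.06129688245981324
top [ 0.45807737 -0.01322049  1.04875157] [-0.70533599  0.70687296 -0.02119685  0.04881035] [[512.73417324   0.         321.53250544]
 [  0.         512.73417324 240.30142747]
 [  0.           0.           1.        ]] 0.015215102703028241
{'time': 0.1, 'q': array([ 1.04052783e+00,  5.28371723e-01,  1.43376466e+00,  2.76037721e-05,
        1.18142469e+00, -1.78514638e-01]), 'joint_velocities': array([-0.00099336, -0.00191938, -0.00343692, -0.00119479,  0.00250721,
       -0.00125015]), 'joint_torque': array([ 1.41068494e-04, -4.40986991e+01, -1.77151108e+01,  6.35412242e-02,
        5.33752958e-02, -5.24390839e-05]), 'position': array([0.214992  , 0.58619083, 0.2386734 ]), 'tool_rot': array([ 1.74976692e-01,  9.84572084e-01, -9.18621060e-04, -3.53511293e-04]), 'ft_force': array([-0.31468576,  0.17594939, -0.24696279]), 'moment': array([ 0.00998742, -0.042508  ,  0.04172366]), 'grip_width': 0.08719560088908032} 0.017
```

View pics/side0.png

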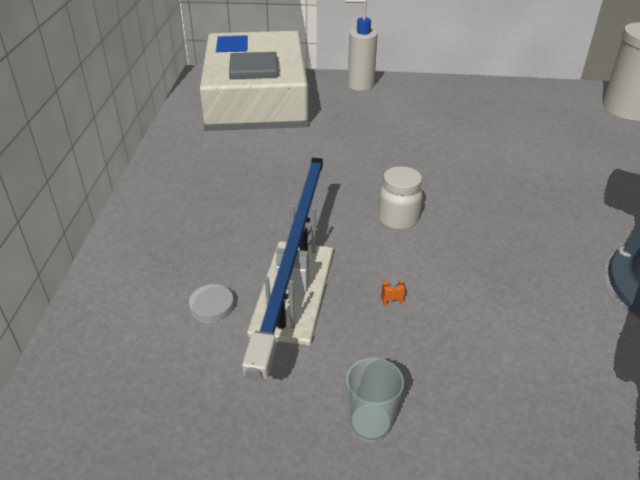

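View pics/top0.png

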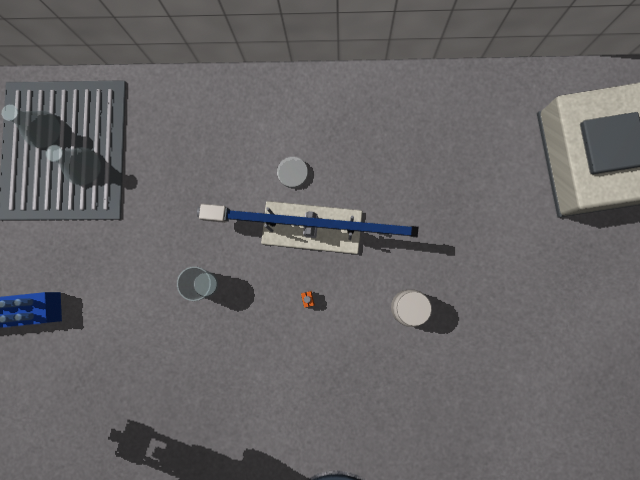

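Run:
```python
from h import *
t=load('top'); s=load('side')
crop(t,'t1.png',190,190,320,270,6); crop(t,'t2.png',300,190,430,270,6)
crop(t,'t3.png',280,270,340,330,8); crop(s,'s1.png',365,265,425,320,8); crop(s,'s2.png',230,200,350,385,4)
for u,v in [(230,215),(410,231),(309,223)]: print(dep(t,u,v), atz(t,u,v,.094))
```

```text
[0.60313111 0.19939472 0.08600763] [0.60192692 0.19762967 0.094     ]
[ 0.56789096 -0.138632    0.11011907] [ 0.56977678 -0.14078569  0.094     ]
[0.5864267  0.04797824 0.08964809] [0.58584432 0.04770056 0.094     ]
```

View pics/t1.png

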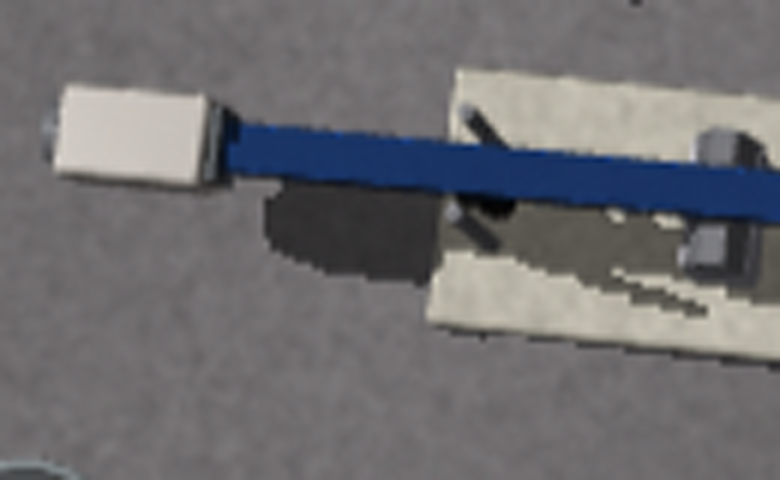

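View pics/t2.png

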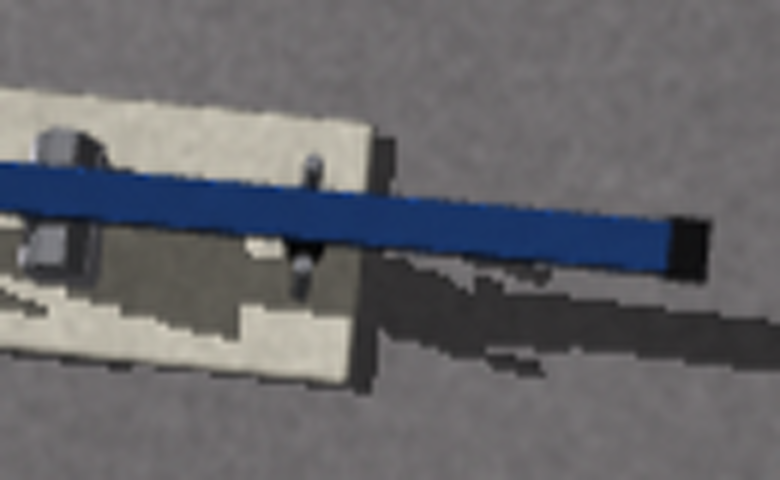

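View pics/t3.png

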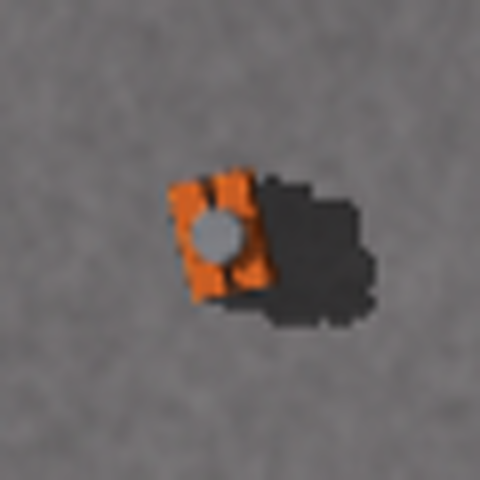

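View pics/s1.png

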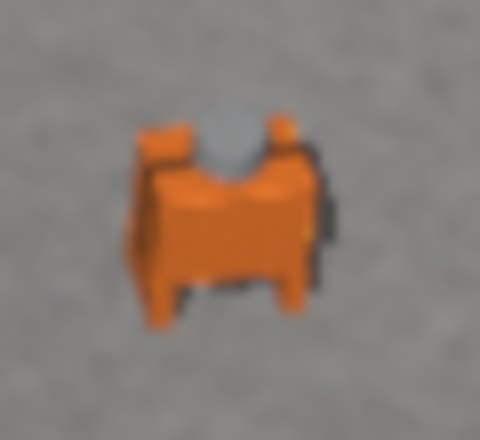

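View pics/s2.png

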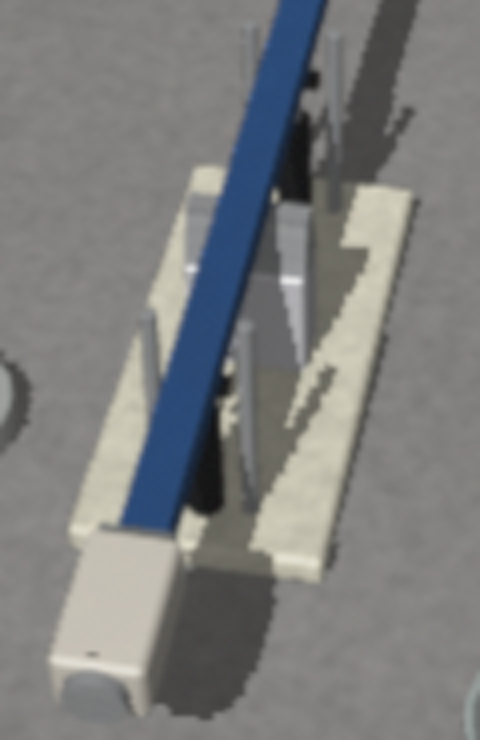

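Run:
```python
from h import *
t=load('top')
def A(u,v,z): p=atz(t,u,v,z); print((u,v,z),np.round(p,4)); return p
b=[A(190+x/6,190+y/6,.012) for x,y in[(458,70),(430,322)]]+[A(300+x/6,190+y/6,.012) for x,y in[(372,125),(347,383)]]
c=sum(b)/4; d=(b[0]+b[1]-b[2]-b[3])/2; print('stand',c,d, np.linalg.norm(d),np.degrees(np.arctan2(d[1],d[0])))
p=[A(190+x/6,190+y/6,.1) for x,y in[(470,112),(455,213)]]+[A(300+x/6,190+y/6,.1) for x,y in[(314,160),(302,260)]]
c=sum(p)/4; d=(p[0]+p[1]-p[2]-p[3])/2; print('pins',c,d, np.linalg.norm(d),np.degrees(np.arctan2(d[1],d[0])))
print('lance')
th=.06
h=A(190+228/6,190+151/6,.094-.18*.05); h2=A(190+58/6,190+132/6,.1-.2*.06);tl=A(300+709/6,190+249/6,.094+.17*.06)
tb=A(300+670/6,190+246/6,.094+.17*.06)
d=h-tl; print(np.linalg.norm(d),np.degrees(np.arctan2(d[1],d[0])), (h+tl)/2)
r=[A(280+x/8,270+y/8,.032) for x,y in[(168,187),(250,168),(273,285),(197,300)]]
print('rider',sum(r)/4, A(280+216/8,270+236/8,.04)); 
for d in (r[0]-r[3],r[1]-r[2]): print(np.degrees(np.arctan2(d[1],d[0])),np.linalg.norm(d))
s=load('side'); q=[A for A in[(140,130),(180,128),(295,118),(318,185),(155,188)]]
for x,y in [(230,125)]: print('side pin',atz(s,365+x/8,265+y/8,.04))
for x,y in [(315,180),(160,195)]: print(atz(s,365+x/8,265+y/8,.032))
```

```text
(266.3333333333333, 201.66666666666666, 0.012) [0.6415 0.1409 0.012 ]
(261.6666666666667, 243.66666666666666, 0.012) [0.5548 0.1496 0.012 ]
(362.0, 210.83333333333334, 0.012) [ 0.6212 -0.0552  0.012 ]
(357.8333333333333, 253.83333333333334, 0.012) [ 0.5334 -0.0461  0.012 ]
stand [0.58774359 0.04729442 0.012     ] [0.02085728 0.19597221 0.        ] 0.1970790041812889 83.92489199498169
(268.3333333333333, 208.66666666666666, 0.1) [0.6126 0.1239 0.1   ]
(265.8333333333333, 225.5, 0.1) [0.5808 0.1283 0.1   ]
(352.3333333333333, 216.66666666666666, 0.1) [ 0.5965 -0.0336  0.1   ]
(350.3333333333333, 233.33333333333334, 0.1) [ 0.5652 -0.0297  0.1   ]
pins [0.58878229 0.04724127 0.1       ] [0.01580965 0.1577982  0.        ] 0.15858820360111908 84.27868262085019
lance
(228.0, 215.16666666666666, 0.085) [0.603  0.2035 0.085 ]
(199.66666666666666, 212.0, 0.08800000000000001) [0.609  0.2574 0.088 ]
(418.1666666666667, 231.5, 0.1042) [ 0.5676 -0.1543  0.1042]
(411.6666666666667, 231.0, 0.1042) [ 0.5686 -0.1425  0.1042]
0.36006095223687373 84.34961430241238 [0.58528318 0.02456183 0.0946    ]
(301.0, 293.375, 0.032) [0.454  0.0672 0.032 ]
(311.25, 291.0, 0.032) [0.4586 0.0469 0.032 ]
(314.125, 305.625, 0.032) [0.43   0.0412 0.032 ]
(304.625, 307.5, 0.032) [0.4263 0.0599 0.032 ]
(307.0, 299.5, 0.04) [0.4421 0.0547 0.04  ]
rider [0.44220053 0.05379755 0.032     ] [0.44206014 0.05473431 0.04      ]
14.711111190398679 0.028616830144368232
11.29429087045594 0.029229210056712165
side pin [0.44293951 0.05861233 0.04      ]
[0.42718594 0.0633812  0.032     ]
[0.45502391 0.06916753 0.032     ]
```

```bash
cat >> h.py <<'E'
def delta(p,yawjaw=None):
    o=robot.get_obs(); r=R.from_quat(o['tool_rot']); 
    print('t',round(o['time'],2),'pos',np.round(o['position'],4),'jaw ang',np.round(np.degrees(np.arctan2(*r.as_matrix()[:2,1][::-1])),2),'grip',round(o['grip_width']*1e3,1),'F',np.round(o['ft_force'],2))
    if p is not None: print('tool mm',np.round(r.inv().apply(np.asarray(p)-o['position'])*1e3,1))
E
python3 -c "
from h import *
t=load('top');print(proj(t,[.573,-.1,.1]));print('jar',dep(t,412,309),'beaker',atz(t,196,284,.085))"
```

```text
(np.float64(388.2634867774142), np.float64(229.00360704364175))
jar [ 0.42530149 -0.14364191  0.08114658] beaker [0.47189833 0.26200444 0.085     ]
```

>>> step_arm(
  slide=[
    [0,0,0],
    [0,0,0],
    [0,0,0],
    [0,0,0],
    [0,0,0],
    [0,0,0],
    [0,0,0],
    [0,0,0],
    [0,0,0],
    [0,0,0],
    [0,0,0],
  ],
  twist=[6.86,6.86,6.86,6.86,6.86,6.86,6.86,6.86,6.86,6.86,6.86],
  jaw=40,
  force=5,
)

```text
time: 1.02
position: [0.2151, 0.5863, 0.2389]
tool_rot: [0.743, 0.669, -0.001, 0.0]
ft_force: [1.0, -0.3, -0.9]
grip_width: 0.0408
```

```bash
python3 -c "
from h import *
delta([.573,-.1,.15])"
```

```text
t 1.02 pos [0.2151 0.5863 0.2389] jaw ang -5.95 grip 40.8 F [ 1.02 -0.28 -0.88]
tool mm [-645.4  427.2   89.5]
```

>>> step_arm(
  slide=[
    [-32,21.3,2],
    [-32,21.3,2],
    [-32,21.3,2],
    [-32,21.3,2],
    [-32,21.3,2],
    [-32,21.3,2],
    [-32,21.3,2],
    [-32,21.3,2],
    [-32,21.3,2],
    [-32,21.3,2],
    [-32,21.3,2],
    [-32,21.3,2],
    [-32,21.3,2],
    [-32,21.3,2],
    [-32,21.3,2],
    [-32,21.3,2],
    [-32,21.3,2],
    [-32,21.3,2],
    [-32,21.3,2],
    [-32,21.3,2],
  ],
  twist=[0,0,0,0,0,0,0,0,0,0,0,0,0,0,0,0,0,0,0,0],
)

```text
time: 2.68
position: [0.5769, -0.0937, 0.1991]
tool_rot: [0.741, 0.671, -0.0, -0.0]
ft_force: [1.8, 0.8, -0.4]
grip_width: 0.0398
```

```bash
python3 -c "
from h import *
delta([.573,-.1,.096])
c=snap('side','s3.png'); crop(c,'s4.png',200,120,360,400,3)
print(proj(c,[.573,-.1,.104]))
delta([.573,-.1,.096])"
```

```text
t 2.68 pos [ 0.5769 -0.0937  0.1991] jaw ang -5.64 grip 39.8 F [ 1.84  0.82 -0.41]
tool mm [ -6.7  -3.2 103.1]
(np.float64(311.4022680246535), np.float64(177.50908184577415))
t 2.73 pos [ 0.5821 -0.1012  0.1992] jaw ang -5.84 grip 40.1 F [ 3.71 -2.92 -0.08]
tool mm [  0.9 -10.  103.1]
```

View pics/s3.png

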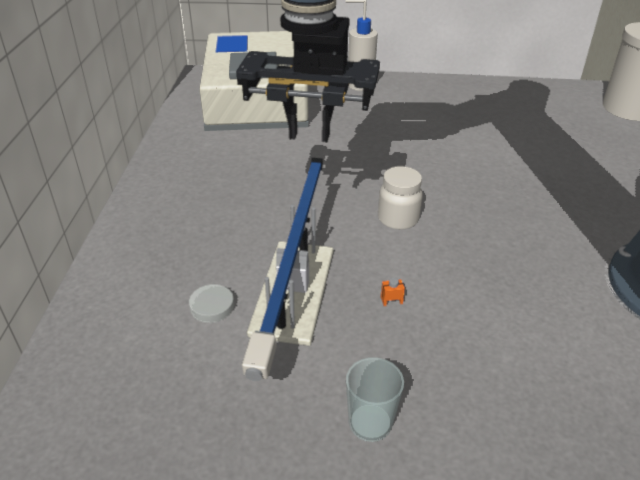

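>>> step_arm(
  slide=[
    [-2,0,5],
    [-2,0,10],
    [-1,0,10],
    [0,0,10],
    [0,0,5],
    [0,0,0],
    [0,0,0],
    [0,0,0],
  ],
  twist=[0,0,0,0,0,0,0,0],
)

```text
time: 3.4
position: [0.5764, -0.0964, 0.1598]
tool_rot: [0.741, 0.672, 0.0, 0.0]
ft_force: [-0.1, -0.0, -0.4]
grip_width: 0.0402
```

```bash
python3 -c "
from h import *
delta([.573,-.1,.096])
c=snap('top','t5.png'); crop(c,'t6.png',340,190,440,265,7)"
```

```text
t 3.4 pos [ 0.5764 -0.0964  0.1598] jaw ang -5.57 grip 40.2 F [-0.07 -0.   -0.36]
tool mm [-3.9 -3.  63.8]
```

View pics/t6.png

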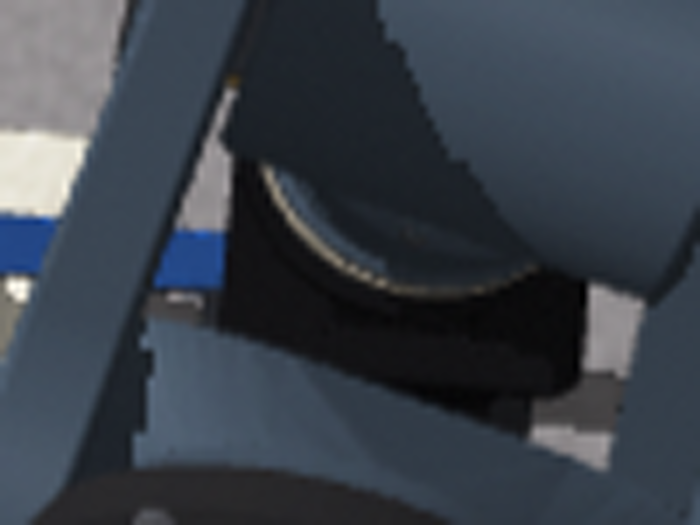

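>>> step_arm(
  slide=[
    [-2,-1.5,10],
    [-2,-1.5,12],
    [0,0,12],
    [0,0,12],
    [0,0,10],
    [0,0,6],
    [0,0,2],
    [0,0,0],
    [0,0,0],
  ],
  twist=[0,0,0,0,0,0,0,0,0],
)

```text
time: 4.2
position: [0.5731, -0.1007, 0.0958]
tool_rot: [0.741, 0.672, 0.0, 0.0]
ft_force: [-0.1, 1.1, 0.7]
grip_width: 0.0398
```

```bash
python3 -c "
from h import *
delta([.573,-.1,.096])
c=snap('side','s5.png'); crop(c,'s6.png',260,90,380,220,5)"
```

```text
t 4.2 pos [ 0.5731 -0.1007  0.0958] jaw ang -5.61 grip 39.8 F [-0.12  1.06  0.73]
tool mm [ 0.7 -0.2 -0.2]
```

View pics/s6.png

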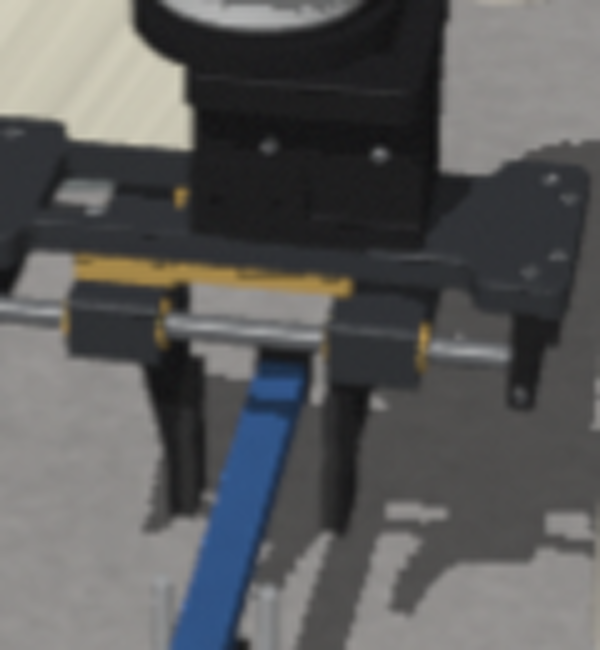

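>>> step_arm(
  slide=[
    [0,0,0],
    [0,0,0],
    [0,0,0],
    [0,0,0],
    [0,0,0],
    [0,0,0],
  ],
  twist=[0,0,0,0,0,0],
  jaw=10,
  force=5,
)

```text
time: 4.75
position: [0.573, -0.1007, 0.0957]
tool_rot: [0.741, 0.671, 0.0, 0.0]
ft_force: [0.3, -0.5, -0.1]
grip_width: 0.0161
```

>>> step_arm(
  slide=[
    [-1,0,0],
    [-3,0,-0.1],
    [-4,0,-0.1],
    [-4,0,-0.1],
    [-4,0,-0.1],
    [-4,0,-0.1],
    [-4,0,-0.1],
    [-4,0,-0.1],
    [-4,0,-0.1],
    [-4,0,-0.1],
    [-2,0,0],
    [-1,0,0],
    [0,0,0],
    [0,0,0],
    [0,0,0],
  ],
  twist=[0,0,0,0,0,0,0,0,0,0,0,0,0,0,0],
)

```text
time: 6.0
position: [0.5692, -0.1399, 0.0966]
tool_rot: [0.741, 0.672, -0.0, 0.001]
ft_force: [-1.0, -0.8, -0.5]
grip_width: 0.0159
```

```bash
python3 -c "
from h import *
delta([.573,-.1,.096])
c=snap('side','s7.png'); crop(c,'s8.png',220,130,340,390,3)"
```

```text
t 6.0 pos [ 0.5692 -0.1399  0.0966] jaw ang -5.59 grip 15.9 F [-0.95 -0.84 -0.52]
tool mm [40.1 -0.1  0.5]
```

View pics/s8.png

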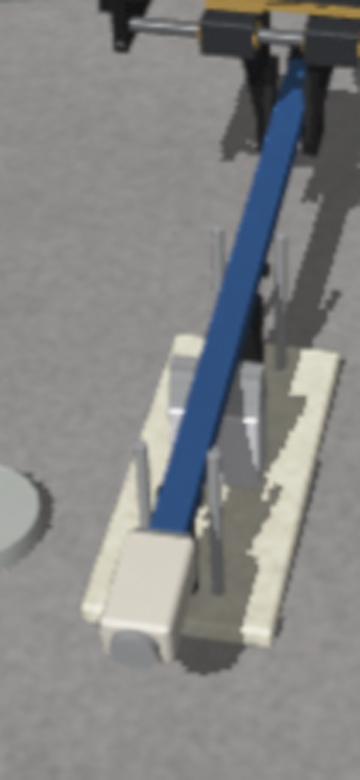

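>>> step_arm(
  slide=[
    [0,0,0],
    [0,0,0],
    [0,0,0],
    [0,0,0],
    [0,0,0],
    [0,0,0],
    [0,0,0],
    [0,0,0],
    [0,0,0],
    [0,0,0],
    [0,0,0],
    [0,0,0],
    [0,0,0],
    [0,0,0],
    [0,0,0],
    [0,0,0],
    [0,0,0],
    [0,0,0],
  ],
  twist=[0,0,0,0,0,0,0,0,0,0,0,0,0,0,0,0,0,0],
  jaw=40,
)

```text
time: 7.55
position: [0.5689, -0.1394, 0.0965]
tool_rot: [0.741, 0.672, -0.0, -0.0]
ft_force: [0.2, 0.6, 0.4]
grip_width: 0.0401
```

```bash
cat >> h.py <<'E'
def tilt(c,lo=-.15,hi=.12):
    K=np.asarray(c['camera_matrix']);k1=float(c['k1'])
    b,g,r=[c['color'][...,i].astype(int) for i in range(3)]
    m=((b>r+40)&(b>g+20)&(b>60)).astype(np.uint8)
    m=cv2.erode(m,np.ones((3,3),np.uint8))
    v,u=np.nonzero(m*(c['depth']>0))
    P=[]
    for a,bb in zip(u,v): P.append(dep(c,a,bb))
    P=np.array(P); ax=np.array([np.cos(np.radians(84.2)),np.sin(np.radians(84.2))])
    d=P[:,:2]-np.array([.588,.0473]); s=d@ax; l=d@np.array([ax[1],-ax[0]])
    k=(abs(l)<.02)&(P[:,2]>.06)&(P[:,2]<.13)&(s>lo)&(s<hi)
    f=np.polyfit(s[k],P[k,2],1)
    for _ in range(3):
        kk=k&(abs(P[:,2]-np.polyval(f,s))<.004); f=np.polyfit(s[kk],P[kk,2],1)
    print('tilt(head up+)',round(f[0],4),'top z at crest',round(f[1],4),'n',kk.sum(),'s range',s[k].min().round(3),s[k].max().round(3))
E
python3 -c "
from h import *
print('old');
c=snap('side','s9.png'); crop(c,'s10.png',220,130,340,390,3)
tilt(dict(load('side')))
delta([.573,-.1,.096])
import cv2
"
```

```text
old
tilt(head up+) -0.0647 top z at crest 0.093 n 1155 s range -0.15 0.117
t 7.6 pos [ 0.569  -0.1394  0.0964] jaw ang -5.61 grip 40.3 F [ 0.9  -0.42  0.81]
tool mm [39.6  0.2  0.4]
```

View pics/s10.png

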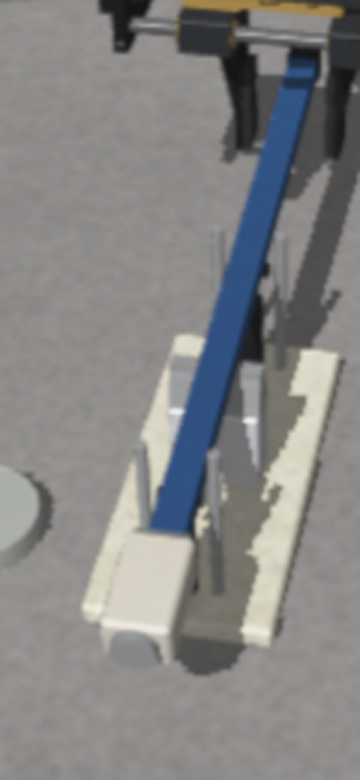

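>>> step_arm(
  slide=[
    [0,0,0],
    [0,0,0],
    [0,0,0],
    [0,0,0],
    [0,0,0],
    [-1,0,0],
    [-3,0,-0.1],
    [-4,0,-0.1],
    [-3,0,-0.1],
    [-2,0,0],
    [0,0,0],
    [0,0,0],
    [0,0,0],
    [0,0,0],
  ],
  twist=[0,0,0,0,0,0,0,0,0,0,0,0,0,0],
  jaw=10,
)

```text
time: 8.77
position: [0.5679, -0.1529, 0.0969]
tool_rot: [0.741, 0.672, -0.0, 0.001]
ft_force: [-0.4, -0.7, -0.8]
grip_width: 0.0161
```

>>> step_arm(
  slide=[
    [0,0,0],
    [0,0,0],
    [0,0,0],
    [0,0,0],
    [0,0,0],
    [0,0,0],
    [0,0,0],
    [0,0,0],
    [0,0,0],
    [0,0,0],
    [0,0,0],
    [0,0,0],
    [0,0,0],
    [0,0,0],
    [0,0,0],
    [0,0,0],
    [0,0,0],
    [0,0,0],
  ],
  twist=[0,0,0,0,0,0,0,0,0,0,0,0,0,0,0,0,0,0],
  jaw=40,
)

```text
time: 10.27
position: [0.5677, -0.1523, 0.0967]
tool_rot: [0.741, 0.672, -0.0, 0.0]
ft_force: [-0.1, 0.0, -0.4]
grip_width: 0.0397
```

```bash
python3 -c "
from h import *
c=snap('side','s11.png'); tilt(c)
delta([.573,-.1,.096])
"
```

```text
tilt(head up+) 0.002 top z at crest 0.0926 n 974 s range -0.15 0.101
t 10.32 pos [ 0.5677 -0.1523  0.0967] jaw ang -5.62 grip 39.8 F [-0.71 -0.71  0.01]
tool mm [52.6  0.2  0.7]
```

>>> step_arm(
  slide=[
    [0,0,3],
    [0,0,5],
    [0,0,3],
    [0,0,0],
    [0,0,0],
    [0,0,0],
  ],
  twist=[0,0,0,0,0,0],
)

```text
time: 10.82
position: [0.5677, -0.1523, 0.0856]
tool_rot: [0.741, 0.672, -0.0, -0.0]
ft_force: [0.0, 0.6, 0.7]
grip_width: 0.04
```

```bash
python3 -c "
from h import *
c=snap('side','s12.png'); tilt(c);crop(c,'s13.png',220,110,340,390,3)
delta([.573,-.1,.096])
"
```

```text
tilt(head up+) 0.0043 top z at crest 0.0926 n 970 s range -0.149 0.101
t 10.87 pos [ 0.5678 -0.1523  0.0857] jaw ang -5.62 grip 39.9 F [0.03 0.6  0.08]
tool mm [ 52.6   0.1 -10.3]
```

View pics/s13.png

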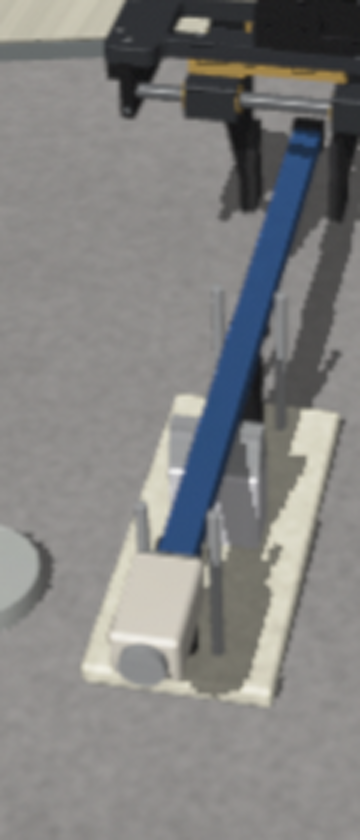

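>>> step_arm(
  slide=[
    [0,0,0],
    [0,0,0],
    [0,0,0],
    [0,0,0],
    [0,0,0],
    [0,0,0],
    [0,0,0],
    [0,0,0],
    [0,0,0],
    [0,0,0],
    [0,0,0],
    [0,0,0],
  ],
  twist=[0,0,0,0,0,0,0,0,0,0,0,0],
)

```text
time: 11.87
position: [0.5677, -0.1523, 0.0857]
tool_rot: [0.741, 0.672, -0.0, 0.0]
ft_force: [0.1, 0.4, -0.1]
grip_width: 0.0402
```

```bash
python3 -c "
from h import *
c=snap('side','s14.png'); tilt(c)
c=snap('side','s15.png'); tilt(c)
"
```

```text
tilt(head up+) 0.0077 top z at crest 0.0927 n 967 s range -0.149 0.101
tilt(head up+) 0.0075 top z at crest 0.0927 n 965 s range -0.15 0.101
```

>>> step_arm(
  slide=[
    [0,0,0],
    [0,0,0],
    [0,0,0],
    [0,0,0],
    [0,0,0],
    [1,0,0],
    [2,0,0],
    [1.5,0,0],
    [0.5,0,0],
    [0,0,0],
    [0,0,0],
    [0,0,0],
  ],
  twist=[0,0,0,0,0,0,0,0,0,0,0,0],
  jaw=10,
)

```text
time: 12.97
position: [0.5682, -0.1472, 0.0857]
tool_rot: [0.741, 0.672, 0.0, -0.0]
ft_force: [-0.8, -0.7, -1.0]
grip_width: 0.0159
```

>>> step_arm(
  slide=[
    [0,0,0],
    [0,0,0],
    [0,0,0],
    [0,0,0],
    [0,0,0],
    [0,0,0],
    [0,0,0],
    [0,0,0],
    [0,0,0],
    [0,0,0],
    [0,0,0],
    [0,0,0],
  ],
  twist=[0,0,0,0,0,0,0,0,0,0,0,0],
  jaw=40,
)

```text
time: 13.97
position: [0.5682, -0.1473, 0.0858]
tool_rot: [0.741, 0.672, -0.0, -0.0]
ft_force: [1.5, 0.9, -0.2]
grip_width: 0.0398
```

```bash
python3 -c "
from h import *
c=snap('side','s16.png'); tilt(c)
delta([.573,-.1,.096])
"
```

```text
tilt(head up+) -0.0101 top z at crest 0.0927 n 1024 s range -0.15 0.107
t 14.02 pos [ 0.5682 -0.1473  0.0857] jaw ang -5.62 grip 39.9 F [-0.17  0.2  -0.64]
tool mm [ 47.6   0.2 -10.3]
```

>>> step_arm(
  slide=[
    [0,0,0],
    [0,0,0],
    [0,0,0],
    [0,0,0],
    [0,0,0],
    [0,0,0],
    [0,0,0],
    [0,0,0],
  ],
  twist=[0,0,0,0,0,0,0,0],
)

```text
time: 14.68
position: [0.5682, -0.1473, 0.0857]
tool_rot: [0.741, 0.672, 0.0, 0.0]
ft_force: [-0.9, 0.6, -0.3]
grip_width: 0.04
```

```bash
python3 -c "
from h import *
c=snap('side','s17.png'); tilt(c)
"
```

```text
tilt(head up+) -0.0071 top z at crest 0.0927 n 1015 s range -0.15 0.106
```

>>> step_arm(
  slide=[
    [0,0,0],
    [0,0,0],
    [0,0,0],
    [0,0,0],
    [0,0,0],
    [0,0,0],
    [0,0,0],
    [0,0,0],
    [0,0,0],
    [0,0,0],
    [0,0,0],
    [0,0,0],
  ],
  twist=[0,0,0,0,0,0,0,0,0,0,0,0],
)

```text
time: 15.73
position: [0.5682, -0.1473, 0.0857]
tool_rot: [0.741, 0.672, -0.0, -0.0]
ft_force: [0.9, 0.1, 0.5]
grip_width: 0.0399
```

```bash
python3 -c "
from h import *
c=snap('side','s18.png'); tilt(c)
"
```

```text
tilt(head up+) -0.0063 top z at crest 0.0927 n 1017 s range -0.149 0.107
```

>>> step_arm(
  slide=[
    [0,0,0],
    [0,0,0],
    [0,0,0],
    [0,0,0],
    [0,0,0],
    [-0.5,0,0],
    [-1,0,0],
    [-1,0,0],
    [0,0,0],
    [0,0,0],
    [0,0,0],
  ],
  twist=[0,0,0,0,0,0,0,0,0,0,0],
  jaw=10,
)

```text
time: 16.7
position: [0.5679, -0.1498, 0.0857]
tool_rot: [0.741, 0.672, -0.0, -0.0]
ft_force: [-0.7, 0.4, -0.7]
grip_width: 0.0161
```

```bash
python3 -c "
from h import *
c=snap('side','s19.png'); tilt(c)
delta(None)
"
```

```text
tilt(head up+) -0.0063 top z at crest 0.0926 n 1007 s range -0.15 0.105
t 16.75 pos [ 0.5679 -0.1499  0.0857] jaw ang -5.61 grip 16.1 F [-0.24  0.66 -0.37]
```

>>> step_arm(
  slide=[
    [0,0,0],
    [0,0,0],
    [0,0,0],
    [0,0,0],
    [0,0,0],
    [0,0,0],
    [0,0,0],
    [0,0,0],
    [0,0,0],
    [0,0,0],
  ],
  twist=[0,0,0,0,0,0,0,0,0,0],
  jaw=40,
)

```text
time: 17.58
position: [0.5679, -0.1498, 0.0858]
tool_rot: [0.741, 0.672, -0.0, 0.0]
ft_force: [-0.4, 0.1, 0.4]
grip_width: 0.0403
```

```bash
python3 -c "
from h import *
c=snap('side','s20.png'); tilt(c)
"
```

```text
tilt(head up+) 0.0011 top z at crest 0.0927 n 991 s range -0.149 0.104
```

>>> step_arm(
  slide=[
    [0,0,0],
    [0,0,0],
    [0,0,0],
    [0,0,0],
    [0,0,0],
    [0,0,0],
    [0,0,0],
    [0,0,0],
    [0,0,0],
    [0,0,0],
  ],
  twist=[0,0,0,0,0,0,0,0,0,0],
  jaw=40,
)

```text
time: 18.47
position: [0.5679, -0.1499, 0.0858]
tool_rot: [0.741, 0.672, -0.0, 0.0]
ft_force: [0.0, -0.6, -0.1]
grip_width: 0.0398
```

```bash
python3 -c "
from h import *
c=snap('side','s21.png'); tilt(c)
"
```

```text
tilt(head up+) -0.0001 top z at crest 0.0926 n 987 s range -0.149 0.103
```

>>> step_arm(
  slide=[
    [0,0,-5],
    [0,0,-10],
    [0,0,-20],
    [0,0,-25],
    [0,0,-20],
    [0,0,-10],
    [0,0,0],
  ],
  twist=[0,0,0,0,0,0,0],
  jaw=50,
)

```text
time: 19.1
position: [0.5697, -0.1506, 0.1791]
tool_rot: [0.741, 0.672, 0.001, 0.003]
ft_force: [0.1, 0.5, -1.0]
grip_width: 0.0506
```

>>> step_arm(
  slide=[
    [0,0,0],
    [0,0,0],
    [0,0,0],
    [0,0,0],
  ],
  twist=[-5,-5,-5,-3],
)

```text
time: 19.43
position: [0.5671, -0.1495, 0.1746]
tool_rot: [0.625, 0.78, -0.0, -0.001]
ft_force: [0.2, 0.2, -0.1]
grip_width: 0.0497
```

```bash
python3 -c "
from h import *
c=snap('side','s22.png'); tilt(c)
delta([.442,.0545,.10])
"
```

```text
tilt(head up+) -0.0 top z at crest 0.0926 n 979 s range -0.149 0.104
t 19.48 pos [ 0.5671 -0.1495  0.1746] jaw ang 12.64 grip 49.7 F [-0.3  -0.09  0.88]
tool mm [226.3 -77.3  75.1]
```

>>> step_arm(
  slide=[
    [8,-3,0],
    [18,-6,0],
    [25,-8,0],
    [28,-10,0],
    [28,-10,0],
    [28,-10,0],
    [28,-10,0],
    [25,-8,5],
    [18,-6,10],
    [12,-4,15],
    [6,-2,15],
    [2,0,10],
    [0,0,0],
    [0,0,0],
    [0,0,0],
    [0,0,0],
  ],
  twist=[0,0,0,0,0,0,0,0,0,0,0,0,0,0,0,0],
)

```text
time: 20.82
position: [0.4449, 0.0541, 0.1213]
tool_rot: [0.627, 0.779, 0.0, 0.001]
ft_force: [0.4, 0.2, -0.5]
grip_width: 0.0498
```

```bash
python3 -c "
from h import *
delta([.442,.0545,.024])
c=snap('side','s23.png'); tilt(c); crop(c,'s24.png',340,180,460,320,5)
"
```

```text
t 20.82 pos [0.4449 0.0541 0.1213] jaw ang 12.34 grip 49.8 F [ 0.37  0.23 -0.5 ]
tool mm [ 1.  -2.9 97.3]
tilt(head up+) 0.0002 top z at crest 0.0926 n 1003 s range -0.15 0.105
```

View pics/s24.png

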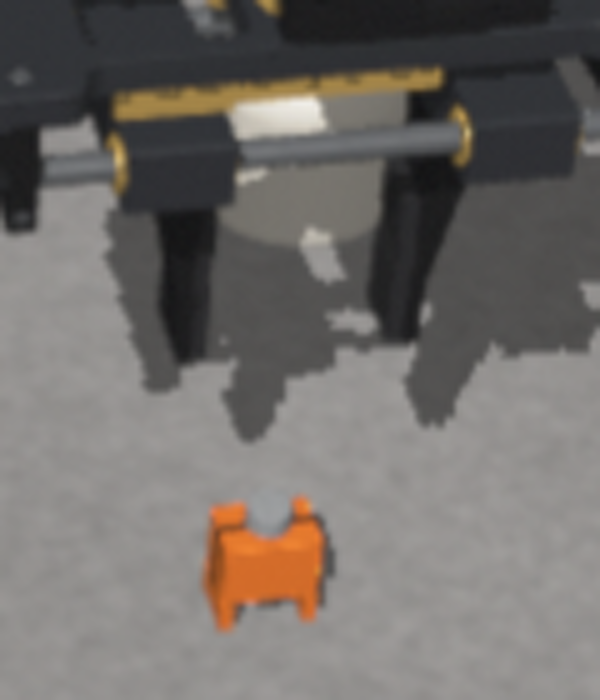

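```bash
python3 -c "
from h import *
c=load('side')
for x,y in[(228,628),(310,618)]: print(atz(c,340+x/5,180+y/5,0))
print('front y expected: centre + 10*dir103', .442-.0022,.0545+.0097)
for x,y in[(268,570),(268,515)]: print(dep(c,340+x/5,180+y/5))
t=load('top')
"
```

```text
[0.45173654 0.07005622 0.        ]
[0.42761987 0.06431787 0.        ]
front y expected: centre + 10*dir103 0.4398 0.06420000000000001
[0.44178398 0.06671351 0.0211966 ]
[0.44299134 0.0607811  0.03736988]
```

>>> step_arm(
  slide=[
    [0.5,-1.5,5],
    [0.5,-1.5,12],
    [0,0,16],
    [0,0,16],
    [0,0,11],
    [0,0,5],
    [0,0,0],
    [0,0,0],
    [0,0,0],
  ],
  twist=[0,0,0,0,0,0,0,0,0],
)

```text
time: 21.62
position: [0.4415, 0.0547, 0.0563]
tool_rot: [0.627, 0.779, 0.0, 0.0]
ft_force: [1.1, -1.0, 0.1]
grip_width: 0.0496
```

```bash
python3 -c "
from h import *
delta([.442,.0555,.024])
c=snap('side','s25.png'); crop(c,'s26.png',340,200,460,320,6)
"
```

```text
t 21.62 pos [0.4415 0.0547 0.0563] jaw ang 12.38 grip 49.6 F [ 1.09 -1.03  0.08]
tool mm [ 0.7  0.6 32.3]
```

View pics/s26.png

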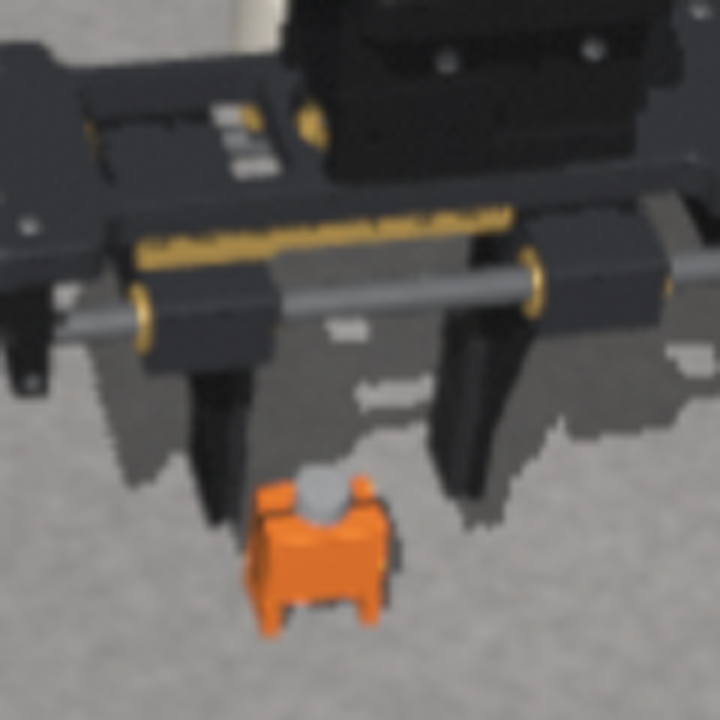

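>>> step_arm(
  slide=[
    [0.7,0.3,5],
    [0,0,10],
    [0,0,10],
    [0,0,5],
    [0,0,2],
    [0,0,0],
    [0,0,0],
  ],
  twist=[0,0,0,0,0,0,0],
)

```text
time: 22.25
position: [0.4414, 0.0555, 0.0239]
tool_rot: [0.627, 0.779, 0.0, 0.0]
ft_force: [-0.8, 0.8, -0.6]
grip_width: 0.0502
```

>>> step_arm(
  slide=[
    [0,0,0],
    [0,0,0],
    [0,0,0],
    [0,0,0],
    [0,0,0],
    [0,0,0],
  ],
  twist=[0,0,0,0,0,0],
  jaw=20,
  force=8,
)

```text
time: 22.75
position: [0.4416, 0.0554, 0.024]
tool_rot: [0.627, 0.779, 0.0, 0.0]
ft_force: [0.0, 0.3, 2.0]
grip_width: 0.0289
```

```bash
python3 -c "
from h import *
delta([.442,.0555,.024])
c=snap('side','s27.png'); crop(c,'s28.png',360,240,440,320,8); tilt(c)
"
```

```text
t 22.75 pos [0.4416 0.0554 0.024 ] jaw ang 12.38 grip 28.9 F [0.02 0.25 1.96]
tool mm [-0.   0.4 -0. ]
tilt(head up+) -0.0002 top z at crest 0.0927 n 1010 s range -0.15 0.105
```

View pics/s28.png

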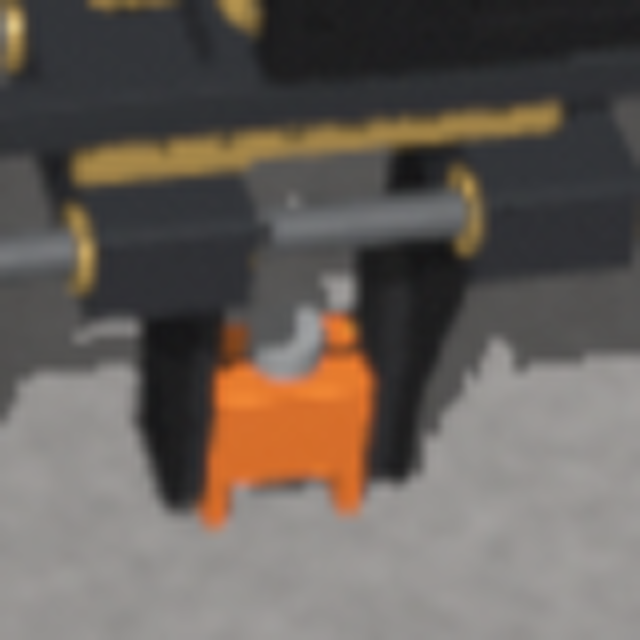

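```bash
python3 -c "
from h import *
c=load('side')
P=[atz(c,360+x/8,240+y/8,0) for x,y in[(215,524),(348,512)]]; print(P, sum(P)/2)
print('tool+10', np.array([.4416,.0554])+.01*np.array([-np.sin(.216),np.cos(.216)]))
crop(c,'s29.png',250,210,350,360,5)
"
```

```text
[array([0.44987111, 0.06972403, 0.        ]), array([0.42545098, 0.06498469, 0.        ])] [0.43766105 0.06735436 0.        ]
tool+10 [0.43945676 0.06516763]
```

>>> step_arm(
  slide=[
    [0,0,-5],
    [0,0,-15],
    [0,0,-20],
    [0,0,-30],
    [0,0,-30],
    [0,0,-20],
    [0,0,-10],
    [0,0,0],
    [0,0,0],
  ],
  twist=[0,0,0,0,0,0,0,0,0],
)

```text
time: 23.55
position: [0.4412, 0.0555, 0.1542]
tool_rot: [0.627, 0.779, 0.0, 0.0]
ft_force: [-0.6, 0.2, -0.7]
grip_width: 0.0289
```

```bash
python3 -c "
from h import *
c=snap('side','s30.png'); crop(c,'s31.png',340,160,460,300,5)
delta(None)
c=snap('top','t30.png'); crop(c,'t31.png',250,190,380,300,6)
delta([.588,.0473,.15])
"
```

```text
t 23.6 pos [0.4407 0.0555 0.1535] jaw ang 12.39 grip 29.0 F [-0.88  0.51 -0.12]
t 23.65 pos [0.4404 0.0556 0.1531] jaw ang 12.38 grip 28.7 F [-0.75 -0.74 -0.75]
tool mm [-39.7 142.4   2.8]
```

View pics/s29.png

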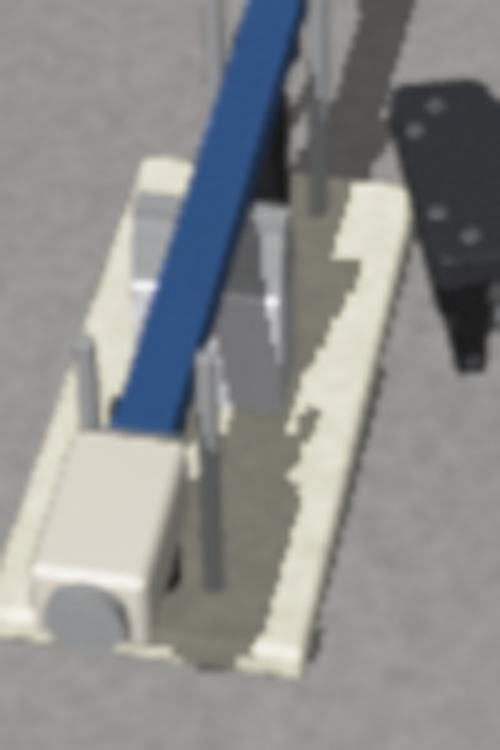

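View pics/s31.png

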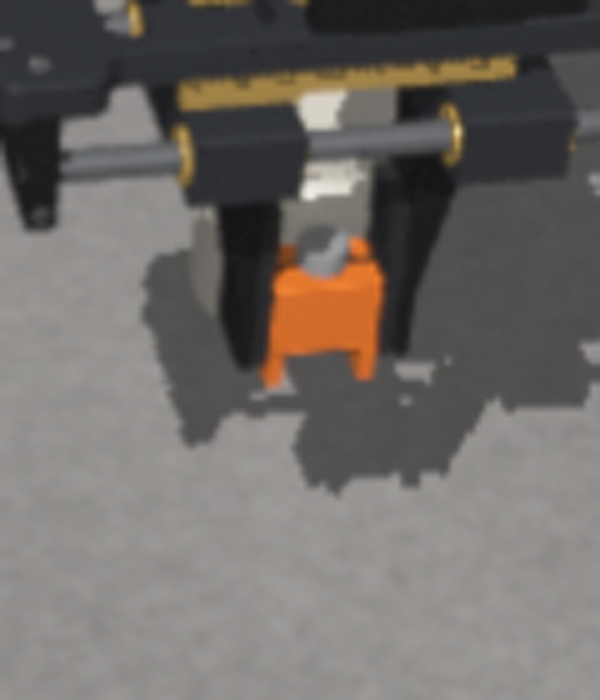

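View pics/t31.png

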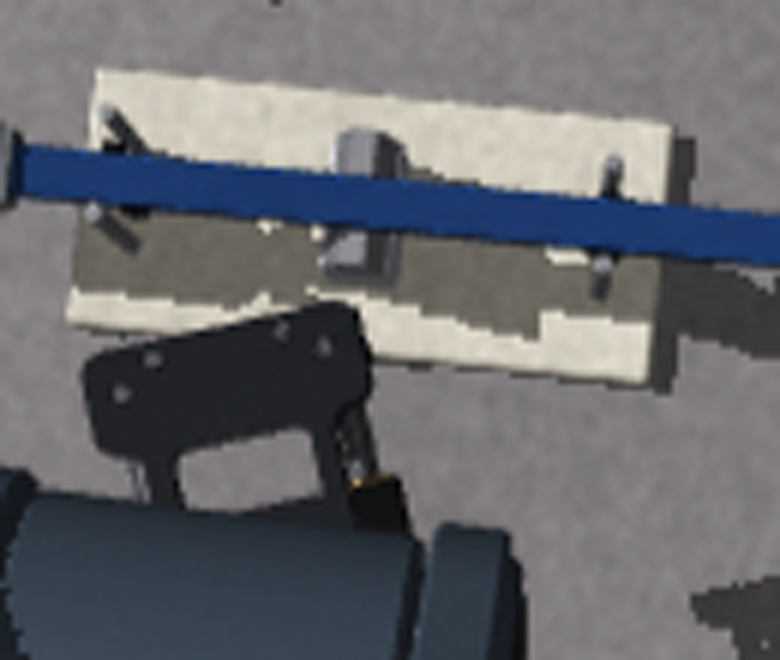

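```bash
python3 -c "
from h import *
c=load('side'); crop(c,'s32.png',268,238,318,298,12)
c=load('top'); crop(c,'t32.png',295,205,330,245,18)
"
```

```text
(no output)
```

View pics/s32.png

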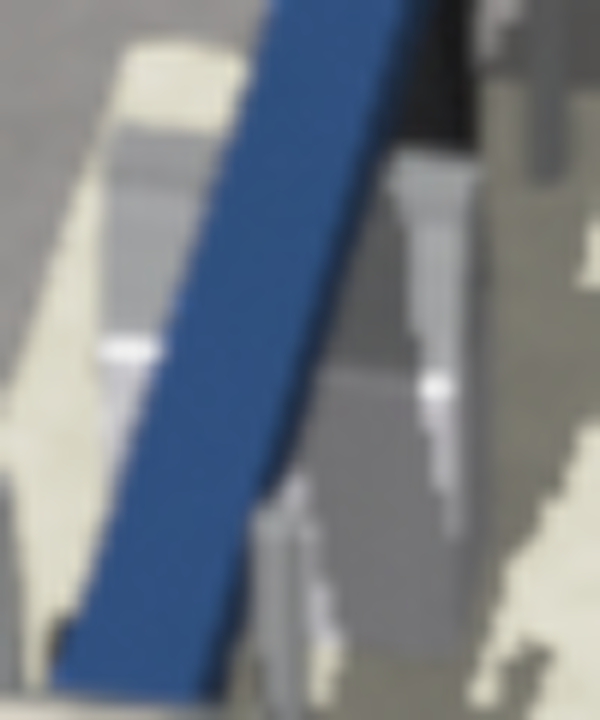

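View pics/t32.png

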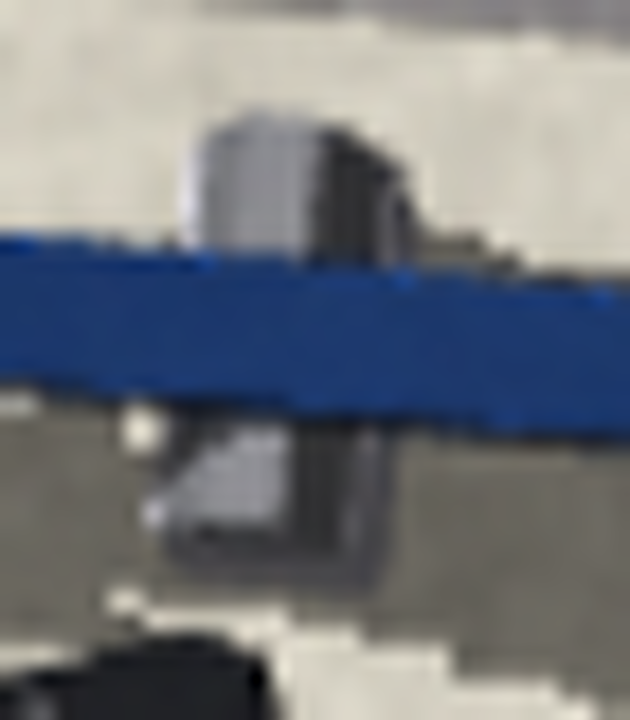

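```bash
python3 -c "
from h import *
c=load('side')
P=[atz(c,268+x/12,238+y/12,.08) for x,y in[(112,130),(105,188),(480,152),(472,212)]]
for p in P: print(p)
print('crest side',sum(P)/4)
ax=np.array([np.cos(np.radians(84.2)),np.sin(np.radians(84.2))])
print('side crest at', (sum(P)/4)[:2])
# rider in side image (s31): foot bottoms
t=load('top')
for x,y in [(200,250),(320,120),(303,250),(200,130),(225,440),(285,520),(290,430)]: print((x,y),atz(t,295+x/18,205+y/18,.08))
# proj tcp
"
```

```text
[0.61024257 0.04744863 0.08      ]
[0.60982863 0.05784913 0.08      ]
[0.56665052 0.04824829 0.08      ]
[0.56672864 0.05896767 0.08      ]
crest side [0.58836259 0.05312843 0.08      ]
side crest at [0.58836259 0.05312843]
(200, 250) [0.59566618 0.0541389  0.08      ]
(320, 120) [0.60952645 0.04140558 0.08      ]
(303, 250) [0.59560325 0.04319161 0.08      ]
(200, 130) [0.6085332  0.05417362 0.08      ]
(225, 440) [0.5753473  0.05143123 0.08      ]
(285, 520) [0.56679372 0.04505182 0.08      ]
(290, 430) [0.57637946 0.04453902 0.08      ]
```

```bash
python3 -c "
from h import *
t=load('top')
A=atz(t,295+250/18,205+254/18,.094);B=atz(t,295+250/18,205+408/18,.094);print(A,B,(A+B)/2)
# lance axis angle: centre at left crop t31 x=60: 148..200 ; right x=740: 208..264
L=atz(t,250+60/6,190+174/6,.094);Q=atz(t,250+740/6,190+236/6,.094);d=L-Q;print(L,Q,np.degrees(np.arctan2(d[1],d[0])))
delta([.588,.049,.15])
"
```

```text
[0.59322565 0.04792596 0.094     ] [0.57700374 0.04789058 0.094     ] [0.5851147  0.04790827 0.094     ]
[0.59396202 0.14043    0.094     ] [ 0.57324711 -0.07277122  0.094     ] 84.45048513492787
t 23.65 pos [0.4404 0.0556 0.1531] jaw ang 12.38 grip 28.7 F [-0.75 -0.74 -0.75]
tool mm [-38.  142.8   2.8]
```

>>> step_arm(
  slide=[
    [0,0,0],
    [0,0,0],
    [0,0,0],
    [0,0,0],
    [0,0,0],
    [0,0,0],
  ],
  twist=[4,5,5,3.9,0,0],
)

```text
time: 24.15
position: [0.4405, 0.0555, 0.1527]
tool_rot: [0.74, 0.673, -0.001, -0.001]
ft_force: [0.1, 1.2, -1.2]
grip_width: 0.0291
```

```bash
python3 -c "
from h import *
delta([.587,.049,.145])
"
```

```text
t 24.15 pos [0.4405 0.0555 0.1527] jaw ang -5.41 grip 29.1 F [ 0.15  1.18 -1.22]
tool mm [  7.3 146.5   7.3]
```

>>> step_arm(
  slide=[
    [0,6,0],
    [1,14,0],
    [1,20,0],
    [1,24,0],
    [1,24,0],
    [1,22,0],
    [1,17,0],
    [1,11,0],
    [0.3,6,0],
    [0,2.5,0],
    [0,0,0],
    [0,0,0],
    [0,0,0],
    [0,0,0],
  ],
  twist=[0,0,0,0,0,0,0,0,0,0,0,0,0,0],
)

```text
time: 25.32
position: [0.587, 0.0488, 0.1538]
tool_rot: [0.74, 0.672, -0.0, -0.0]
ft_force: [0.5, -0.1, -0.6]
grip_width: 0.0289
```

```bash
python3 -c "
from h import *
c=snap('side','s33.png'); crop(c,'s34.png',230,150,350,290,5);tilt(c)
delta([.587,.049,.108])
"
```

```text
tilt(head up+) -0.0008 top z at crest 0.0927 n 595 s range -0.027 0.104
t 25.37 pos [0.5871 0.0487 0.1538] jaw ang -5.51 grip 28.8 F [-0.58 -0.57  0.22]
tool mm [ 0.2 -0.1 45.8]
```

View pics/s34.png

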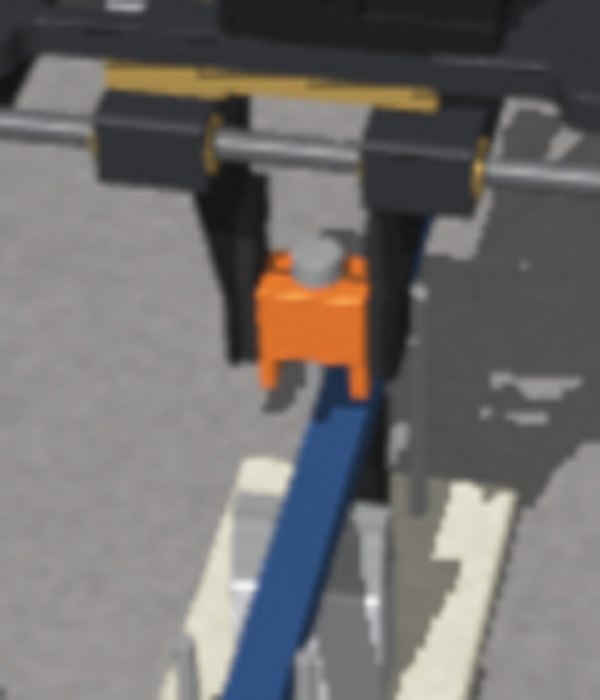

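```bash
python3 -c "
from h import *
c=load('side')
P=[atz(c,230+x/5,150+y/5,.1298) for x,y in[(268,390),(360,400)]]; print(P,sum(P)/2)
# lance at crest in side frame, z=.094
P=[atz(c,230+x/5,150+y/5,.08) for x,y in[(235,495),(283,497),(386,507),(232,515),(384,532)]]
for p in P: print(p)
"
```

```text
[array([0.59819235, 0.06165455, 0.1298    ]), array([0.5731601 , 0.06411625, 0.1298    ])] [0.58567622 0.0628854  0.1298    ]
[0.61067    0.04784278 0.08      ]
[0.59703557 0.04771726 0.08      ]
[0.56764832 0.04990522 0.08      ]
[0.61048781 0.05647006 0.08      ]
[0.56734587 0.06056673 0.08      ]
```

>>> step_arm(
  slide=[
    [0,0,5],
    [0,0,8],
    [0,0,8],
    [0,0,6],
    [0,0,3],
    [0,0,2],
    [0,0,0],
    [0,0,0],
  ],
  twist=[0,0,0,0,0,0,0,0],
)

```text
time: 26.03
position: [0.5879, 0.0487, 0.1216]
tool_rot: [0.74, 0.672, -0.0, -0.0]
ft_force: [-0.1, -0.8, -0.7]
grip_width: 0.0292
```

```bash
python3 -c "
from h import *
c=snap('side','s35.png'); crop(c,'s36.png',245,200,325,290,7);tilt(c)
delta([.587,.049,.108])
"
```

```text
tilt(head up+) 0.0008 top z at crest 0.0926 n 485 s range -0.0 0.104
t 26.08 pos [0.588  0.0487 0.1219] jaw ang -5.52 grip 28.2 F [ 0.1  -0.18 -0.79]
tool mm [ 0.2 -1.  13.9]
```

View pics/s36.png

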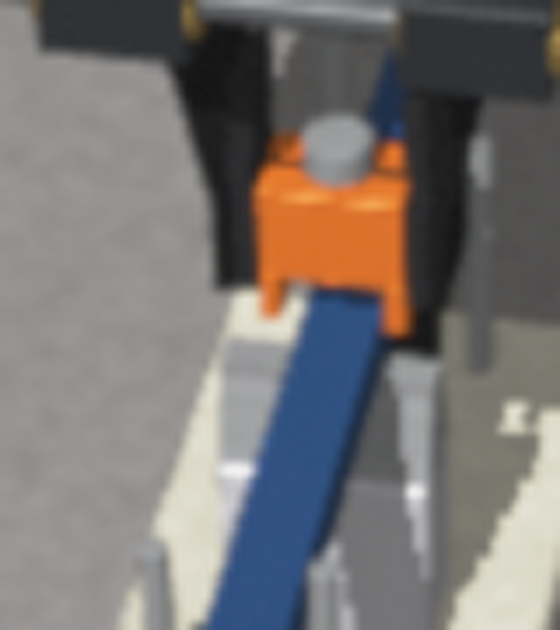

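>>> step_arm(
  slide=[
    [0,-0.8,1],
    [0,0,2],
    [0,0,2.5],
    [0,0,2.5],
    [0,0,2.5],
    [0,0,1.5],
    [0,0,0.8],
    [0,0,0],
    [0,0,0],
  ],
  twist=[0,0,0,0,0,0,0,0,0],
)

```text
time: 26.83
position: [0.587, 0.0487, 0.1089]
tool_rot: [0.74, 0.672, -0.0, -0.0]
ft_force: [-0.5, 0.5, -0.5]
grip_width: 0.0288
```

```bash
python3 -c "
from h import *
c=snap('side','s37.png'); crop(c,'s38.png',245,200,325,290,7);tilt(c)
delta([.587,.049,.108])
"
```

```text
tilt(head up+) 0.0023 top z at crest 0.0925 n 437 s range -0.054 0.104
t 26.88 pos [0.5871 0.0487 0.109 ] jaw ang -5.51 grip 29.1 F [-0.06 -0.99 -0.53]
tool mm [ 0.3 -0.1  1. ]
```

View pics/s38.png

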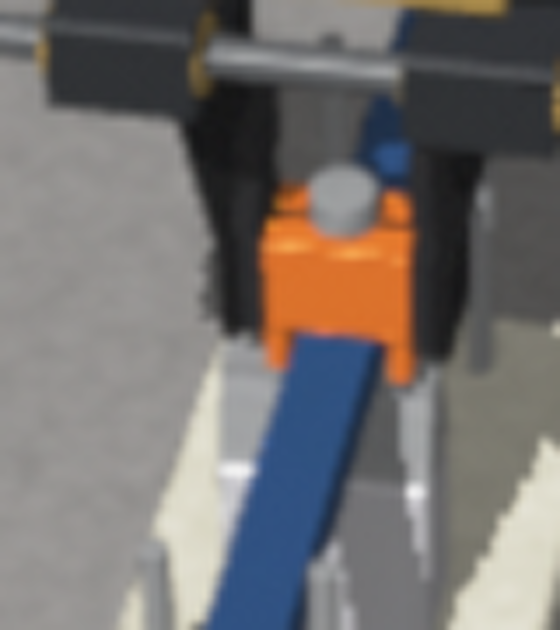

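>>> step_arm(
  slide=[
    [0,0,0.3],
    [0,0,0.3],
    [0,0,0],
    [0,0,0],
    [0,0,0],
  ],
  twist=[0,0,0,0,0],
)

```text
time: 27.3
position: [0.587, 0.0487, 0.1084]
tool_rot: [0.74, 0.672, 0.0, 0.0]
ft_force: [0.4, -0.0, -0.6]
grip_width: 0.0291
```

>>> step_arm(
  slide=[
    [0,0,0],
    [0,0,0],
    [0,0,0],
    [0,0,0],
    [0,0,0],
    [0,0,0],
    [0,0,0],
    [0,0,0],
  ],
  twist=[0,0,0,0,0,0,0,0],
  jaw=50,
)

```text
time: 27.97
position: [0.587, 0.0487, 0.1083]
tool_rot: [0.74, 0.672, -0.0, -0.0]
ft_force: [-0.0, -0.0, 0.5]
grip_width: 0.0496
```

>>> step_arm(
  slide=[
    [0,0,-4],
    [0,0,-10],
    [0,0,-15],
    [0,0,-20],
    [0,0,-15],
    [0,0,-5],
    [0,0,0],
    [0,0,0],
    [0,0,0],
    [0,0,0],
  ],
  twist=[0,0,0,0,0,0,0,0,0,0],
)

```text
time: 28.8
position: [0.5862, 0.0488, 0.1763]
tool_rot: [0.74, 0.672, -0.001, -0.001]
ft_force: [0.7, 0.1, 0.3]
grip_width: 0.0499
```

```bash
python3 -c "
from h import *
c=snap('side','s39.png'); crop(c,'s40.png',245,200,325,290,7);tilt(c)
delta([.587,.049,.108])
"
```

```text
tilt(head up+) 0.0012 top z at crest 0.0926 n 623 s range -0.135 0.104
t 28.85 pos [0.5863 0.0488 0.1763] jaw ang -5.52 grip 50.1 F [-0.09  0.23 -0.44]
tool mm [ 0.3  0.8 68.3]
```

View pics/s40.png

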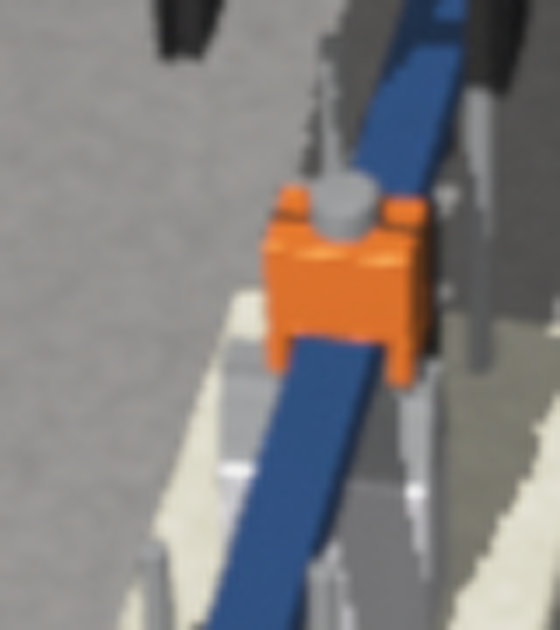

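```bash
python3 -c "
from h import *
c=load('side')
P=[atz(c,245+x/7,200+y/7,.084) for x,y in[(278,375),(402,388)]]; print(P,sum(P)/2)
P=[atz(c,245+x/7,200+y/7,.120) for x,y in[(345,205)]]; print(P)
P=[atz(c,245+x/7,200+y/7,.124) for x,y in[(345,190)]]; print('pintop',P)
"
```

```text
[array([0.598097  , 0.06138961, 0.084     ]), array([0.57316362, 0.06350263, 0.084     ])] [0.58563031 0.06244612 0.084     ]
[array([0.58498158, 0.05122954, 0.12      ])]
pintop [array([0.5848713 , 0.05154161, 0.124     ])]
```

>>> step_arm(
  slide=[
    [0,-8,0],
    [0,-20,0],
    [0,-28,0],
    [0,-28,0],
    [0,-24,0],
    [0,-12,0],
    [0,0,0],
    [0,0,0],
  ],
  twist=[0,0,0,0,0,0,0,0],
  jaw=0,
)

```text
time: 29.52
position: [0.4672, 0.0604, 0.1774]
tool_rot: [0.74, 0.672, 0.0, 0.0]
ft_force: [0.7, -0.2, 0.1]
grip_width: 0.0057
```

```bash
python3 -c "
from h import *
c=snap('top','t40.png'); crop(c,'t41.png',285,195,335,245,14)
c=snap('side','s41.png');tilt(c); crop(c,'s42.png',300,120,480,300,4)
delta([.587,.049,.16])
"
```

```text
tilt(head up+) 0.0008 top z at crest 0.0926 n 766 s range -0.15 0.104
t 29.62 pos [0.4691 0.06   0.1776] jaw ang -5.53 grip 2.0 F [ 0.32 -0.19 -0.15]
tool mm [  0.4 118.4  17.8]
```

View pics/t41.png

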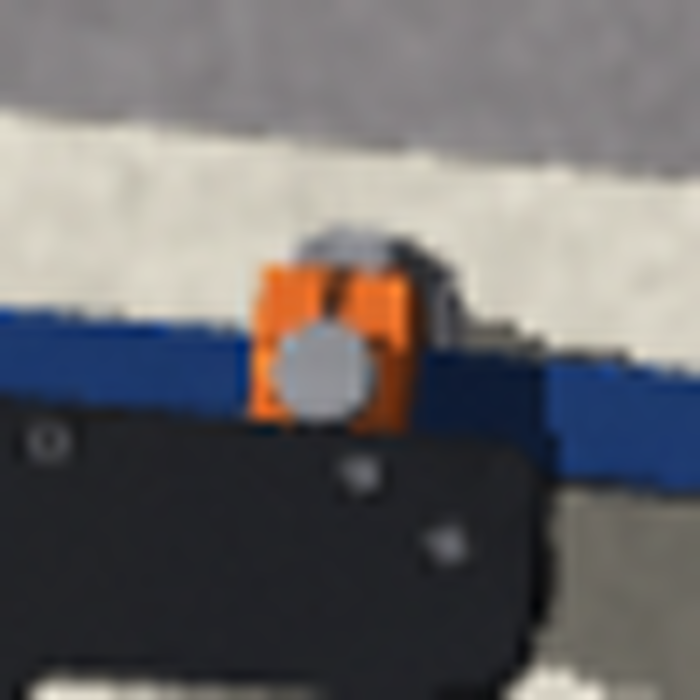

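View pics/s42.png

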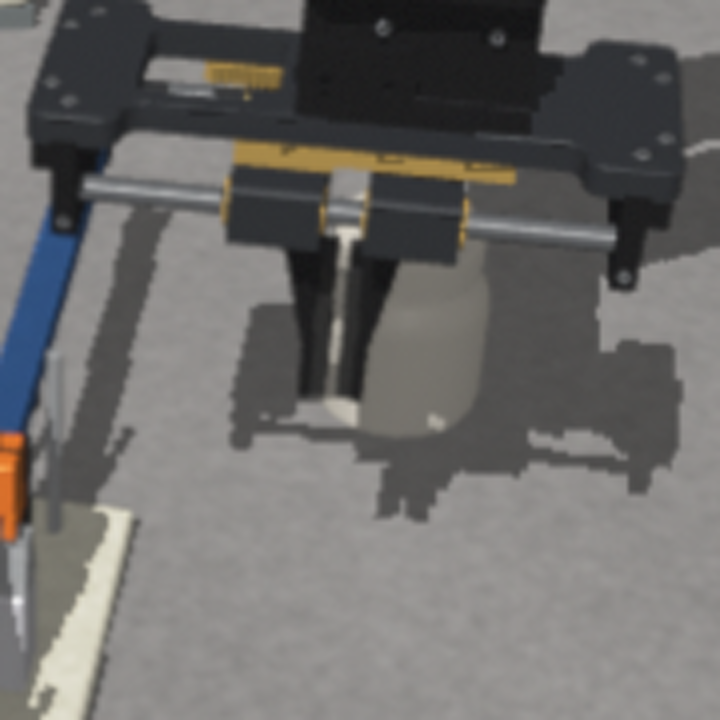

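```bash
python3 -c "
from h import *
t=load('top')
print('pin',atz(t,285+323/14,195+370/14,.124),'stripe top end',atz(t,285+337/14,195+285/14,.116))
P=[atz(t,285+x/14,195+y/14,.116) for x,y in[(264,268),(413,270),(250,418),(405,428)]]
print(P)
print((P[0]+P[1])/2,(P[2]+P[3])/2)
"
```

```text
pin [0.58472626 0.0474876  0.124     ] stripe top end [0.59707961 0.04619565 0.116     ]
[array([0.59939503, 0.05581768, 0.116     ]), array([0.59900968, 0.03619572, 0.116     ]), array([0.57952065, 0.05759676, 0.116     ]), array([0.57809112, 0.03722301, 0.116     ])]
[0.59920235 0.0460067  0.116     ] [0.57880589 0.04740988 0.116     ]
```

>>> step_arm(
  slide=[
    [0,6,0],
    [0,14,0],
    [0,22,0],
    [0,26,0],
    [0,24,0],
    [0,16,0],
    [0,8,0],
    [0,2,0],
    [0,0,0],
    [0,0,0],
    [0,0,0],
    [0,0,0],
  ],
  twist=[0,0,0,0,0,0,0,0,0,0,0,0],
  jaw=0,
  force=30,
)

```text
time: 30.62
position: [0.584, 0.0492, 0.1774]
tool_rot: [0.74, 0.672, -0.0, -0.0]
ft_force: [0.0, 0.5, 0.9]
grip_width: 0.0005
```

```bash
python3 -c "
from h import *
c=snap('side','s43.png');tilt(c); crop(c,'s44.png',245,160,345,280,6)
delta([.587,.049,.145])
"
```

```text
tilt(head up+) 0.0007 top z at crest 0.0927 n 608 s range -0.147 0.105
t 30.67 pos [0.5842 0.0491 0.1775] jaw ang -5.51 grip 0.3 F [ 0.07 -0.37  0.59]
tool mm [ 0.1  2.8 32.5]
```

View pics/s44.png

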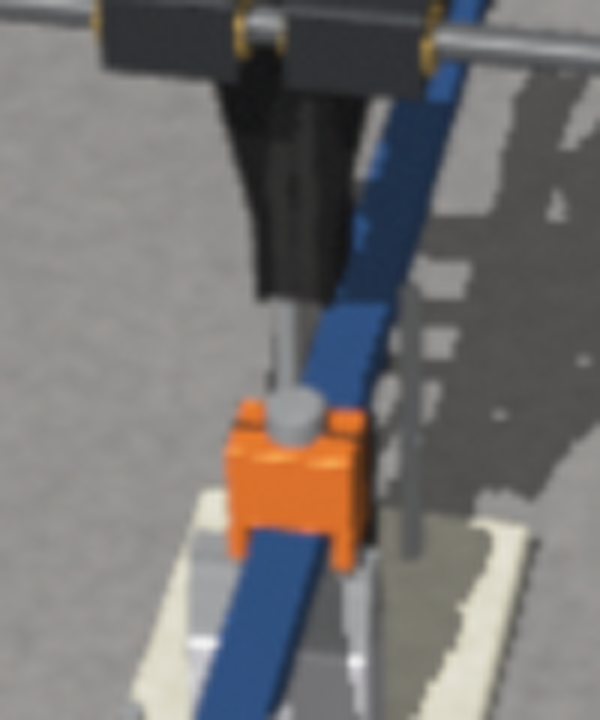

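>>> step_arm(
  slide=[
    [0,1,3],
    [0,1.5,6],
    [0,0.3,8],
    [0,0,7],
    [0,0,4],
    [0,0,2.5],
    [0,0,1],
    [0,0,0],
    [0,0,0],
    [0,0,0],
  ],
  twist=[0,0,0,0,0,0,0,0,0,0],
)

```text
time: 31.5
position: [0.588, 0.0487, 0.1462]
tool_rot: [0.74, 0.672, 0.0, 0.0]
ft_force: [-0.2, 0.3, -0.1]
grip_width: 0.0002
```

```bash
python3 -c "
from h import *
c=snap('side','s45.png');tilt(c); crop(c,'s46.png',245,180,345,280,6)
delta([.587,.049,.141])
"
```

```text
tilt(head up+) 0.0023 top z at crest 0.0925 n 432 s range -0.104 0.104
t 31.55 pos [0.5881 0.0486 0.1462] jaw ang -5.51 grip 0.6 F [ 0.91 -0.09 -0.1 ]
tool mm [ 0.3 -1.1  5.2]
```

View pics/s46.png

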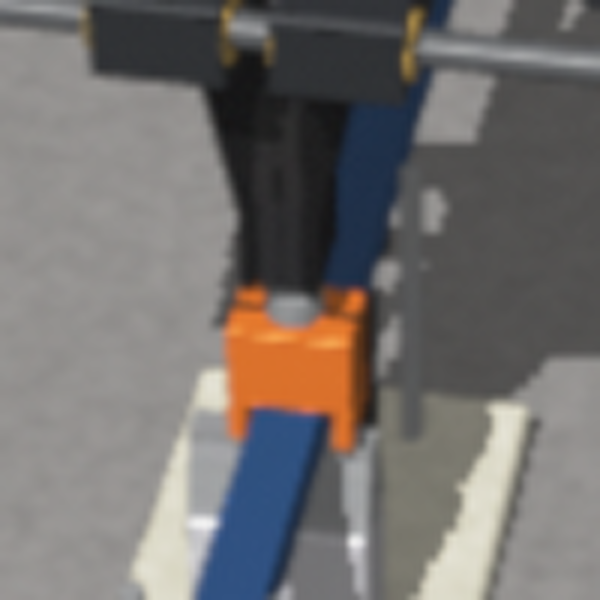

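>>> step_arm(
  slide=[
    [0,-0.8,1.5],
    [0,0,1],
    [0,0,0.5],
    [0,0,0.5],
    [0,0,0],
    [0,0,0],
    [0,0,0],
    [0,0,0],
  ],
  twist=[0,0,0,0,0,0,0,0],
)

```text
time: 32.22
position: [0.587, 0.0487, 0.1424]
tool_rot: [0.74, 0.672, 0.0, 0.0]
ft_force: [0.2, 0.2, -0.2]
grip_width: 0.0002
```

>>> step_arm(
  slide=[
    [0,0,0.4],
    [0,0,0.4],
    [0,0,0.4],
    [0,0,0.4],
    [0,0,0.4],
    [0,0,0],
    [0,0,0],
  ],
  twist=[0,0,0,0,0,0,0],
)

```text
time: 32.8
position: [0.5872, 0.0487, 0.1407]
tool_rot: [0.74, 0.672, 0.0, 0.0]
ft_force: [-0.5, -0.3, 4.5]
grip_width: 0.0005
```

```bash
python3 -c "
from h import *
delta([.587,.049,.136])
"
```

```text
t 32.8 pos [0.5872 0.0487 0.1407] jaw ang -5.52 grip 0.5 F [-0.52 -0.32  4.52]
tool mm [ 0.3 -0.2  4.7]
```

>>> step_arm(
  slide=[
    [0,0,0.3],
    [0,0,0.3],
    [0,0,0.3],
    [0,0,0.3],
    [0,0,0.3],
    [0,0,0.3],
    [0,0,0.3],
    [0,0,0.3],
    [0,0,0.3],
    [0,0,0.3],
    [0,0,0],
    [0,0,0],
  ],
  twist=[0,0,0,0,0,0,0,0,0,0,0,0],
)

```text
time: 33.8
position: [0.587, 0.0487, 0.1373]
tool_rot: [0.74, 0.672, -0.0, -0.0]
ft_force: [0.1, -0.2, 3.7]
grip_width: 0.0003
```

```bash
python3 -c "
from h import *
c=snap('side','s47.png');tilt(c)
delta([.587,.049,.136])
"
```

```text
tilt(head up+) 0.0019 top z at crest 0.0926 n 430 s range -0.073 0.105
t 33.85 pos [0.587  0.0487 0.1373] jaw ang -5.52 grip 0.7 F [-0.96 -0.22  3.05]
tool mm [ 0.3 -0.   1.3]
```

>>> step_arm(
  slide=[
    [0,0,0.2],
    [0,0,0.2],
    [0,0,0.2],
    [0,0,0.2],
    [0,0,0],
    [0,0,0],
  ],
  twist=[0,0,0,0,0,0],
)

```text
time: 34.35
position: [0.587, 0.0487, 0.1365]
tool_rot: [0.74, 0.672, 0.0, 0.0]
ft_force: [1.5, -0.0, 4.2]
grip_width: 0.0005
```

>>> step_arm(
  slide=[
    [0,0,0.2],
    [0,0,0.2],
    [0,0,0],
  ],
  twist=[0,0,0],
)

```text
time: 34.6
position: [0.5871, 0.0487, 0.1364]
tool_rot: [0.74, 0.672, 0.0, 0.0]
ft_force: [-0.1, -0.3, 6.0]
grip_width: 0.0005
```

>>> step_arm(
  slide=[
    [0,0,0.1],
    [0,0,0],
  ],
  twist=[0,0],
)

```text
time: 34.77
position: [0.5871, 0.0487, 0.1364]
tool_rot: [0.74, 0.672, 0.0, 0.0]
ft_force: [-0.7, 0.3, 6.6]
grip_width: 0.0006
```

>>> step_arm(
  slide=[
    [0,0,0.1],
    [0,0,0.1],
    [0,0,0],
  ],
  twist=[0,0,0],
)

```text
time: 35.02
position: [0.5872, 0.0487, 0.1364]
tool_rot: [0.74, 0.672, 0.0, 0.0]
ft_force: [-0.4, 0.7, 6.7]
grip_width: 0.0004
```

>>> step_arm(
  slide=[
    [0,0,0.1],
    [0,0,0],
  ],
  twist=[0,0],
)

```text
time: 35.18
position: [0.5872, 0.0487, 0.1363]
tool_rot: [0.74, 0.672, 0.0, 0.0]
ft_force: [-1.1, -1.0, 7.0]
grip_width: 0.0005
```

>>> step_arm(
  slide=[
    [0,0,0],
  ],
  twist=[0],
)

```text
time: 35.27
position: [0.5872, 0.0487, 0.1363]
tool_rot: [0.74, 0.672, 0.0, 0.0]
ft_force: [-0.7, -0.0, 7.0]
grip_width: 0.0004
```

>>> step_arm(
  slide=[
    [0,0,0.2],
    [0,0,0.2],
    [0,0,0],
    [0,0,0],
  ],
  twist=[0,0,0,0],
)

```text
time: 35.6
position: [0.5873, 0.0487, 0.1363]
tool_rot: [0.74, 0.672, 0.0, 0.0]
ft_force: [-1.1, 0.7, 8.7]
grip_width: 0.0005
```

```bash
python3 -c "
from h import *
c=snap('side','s48.png');tilt(c)
delta(None)
"
```

```text
tilt(head up+) 0.0023 top z at crest 0.0925 n 426 s range -0.071 0.104
t 35.65 pos [0.5873 0.0487 0.1363] jaw ang -5.52 grip 0.6 F [-1.1  -0.67  8.81]
```

>>> step_arm(
  slide=[
    [0,0,0.2],
    [0,0,0.2],
    [0,0,0.1],
    [0,0,0],
    [0,0,0],
  ],
  twist=[0,0,0,0,0],
)

```text
time: 36.07
position: [0.5875, 0.0487, 0.1363]
tool_rot: [0.74, 0.672, 0.001, 0.001]
ft_force: [-1.9, 0.6, 11.2]
grip_width: 0.0003
```

>>> step_arm(
  slide=[
    [0,0,0],
  ],
  twist=[0],
)

```text
time: 36.15
position: [0.5875, 0.0487, 0.1363]
tool_rot: [0.74, 0.672, 0.001, 0.001]
ft_force: [-0.7, -0.5, 10.5]
grip_width: 0.0001
```

>>> step_arm(
  slide=[
    [0,0,0],
  ],
  twist=[0],
)

```text
time: 36.23
position: [0.5875, 0.0487, 0.1362]
tool_rot: [0.74, 0.672, 0.001, 0.001]
ft_force: [-1.2, 0.1, 10.4]
grip_width: 0.0004
```

~10.7 N; a last 0.3 mm brings about 12 N.

>>> step_arm(
  slide=[
    [0,0,0.2],
    [0,0,0.1],
    [0,0,0],
  ],
  twist=[0,0,0],
)

```text
time: 36.48
position: [0.5876, 0.0487, 0.1362]
tool_rot: [0.74, 0.672, 0.001, 0.001]
ft_force: [-0.6, 0.4, 12.1]
grip_width: 0.0005
```

>>> step_arm(
  slide=[
    [0,0,0],
    [0,0,0],
    [0,0,0],
  ],
  twist=[0,0,0],
)

```text
time: 36.73
position: [0.5876, 0.0487, 0.1362]
tool_rot: [0.74, 0.672, 0.001, 0.001]
ft_force: [-1.7, -0.3, 12.2]
grip_width: 0.0
```

>>> step_arm(
  slide=[
    [0,0,0],
    [0,0,0],
    [0,0,0],
  ],
  twist=[0,0,0],
)

```text
time: 36.98
position: [0.5876, 0.0487, 0.1362]
tool_rot: [0.74, 0.672, 0.001, 0.001]
ft_force: [-1.2, 0.1, 12.2]
grip_width: 0.0004
```

>>> step_arm(
  slide=[
    [0,0,0],
    [0,0,0],
    [0,0,0],
  ],
  twist=[0,0,0],
)

```text
time: 37.23
position: [0.5876, 0.0487, 0.1362]
tool_rot: [0.74, 0.672, 0.001, 0.001]
ft_force: [-1.4, -0.0, 12.4]
grip_width: 0.0003
```

>>> step_arm(
  slide=[
    [0,0,0],
    [0,0,0],
    [0,0,0],
    [0,0,0],
    [0,0,0],
  ],
  twist=[0,0,0,0,0],
)

```text
time: 37.65
position: [0.5876, 0.0487, 0.1362]
tool_rot: [0.74, 0.672, 0.001, 0.001]
ft_force: [-0.9, -0.5, 12.0]
grip_width: 0.0005
```

>>> step_arm(
  slide=[
    [0,0,-0.4],
    [0,0,-0.4],
    [0,0,-0.4],
    [0,0,-0.4],
    [0,0,-0.4],
    [0,0,-0.4],
    [0,0,-0.4],
    [0,0,-0.5],
    [0,0,-1],
    [0,0,-3],
    [0,0,-6],
    [0,0,-12],
    [0,0,-15],
    [0,0,-15],
    [0,0,-10],
    [0,0,0],
  ],
  twist=[0,0,0,0,0,0,0,0,0,0,0,0,0,0,0,0],
)

```text
time: 38.98
position: [0.5886, 0.0486, 0.2026]
tool_rot: [0.74, 0.672, 0.002, 0.002]
ft_force: [-0.5, 0.2, -0.4]
grip_width: 0.0006
```

>>> step_arm(
  slide=[
    [0,-8,-5],
    [0,-20,-5],
    [0,-30,-5],
    [0,-30,0],
    [0,-30,0],
    [0,-25,0],
    [0,-15,0],
    [0,-5,0],
    [0,0,0],
    [0,0,0],
    [0,0,0],
  ],
  twist=[0,0,0,0,0,0,0,0,0,0,0],
)

```text
time: 39.9
position: [0.4263, 0.0641, 0.2149]
tool_rot: [0.74, 0.672, 0.001, 0.001]
ft_force: [-0.0, -0.6, 0.2]
grip_width: 0.0005
```

```bash
python3 -c "
from h import *
c=snap('side','s49.png');tilt(c);crop(c,'s50.png',230,150,350,390,3)
t=snap('top','t49.png');crop(t,'t50.png',285,195,335,245,12)
delta(None)
"
```

```text
tilt(head up+) 0.0009 top z at crest 0.0926 n 777 s range -0.15 0.103
t 40.0 pos [0.4261 0.0642 0.2148] jaw ang -5.53 grip 0.5 F [ 0.3   0.08 -0.31]
```

View pics/s50.png

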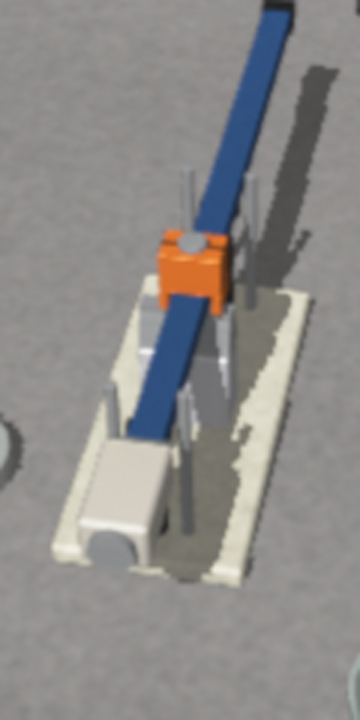

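View pics/t50.png

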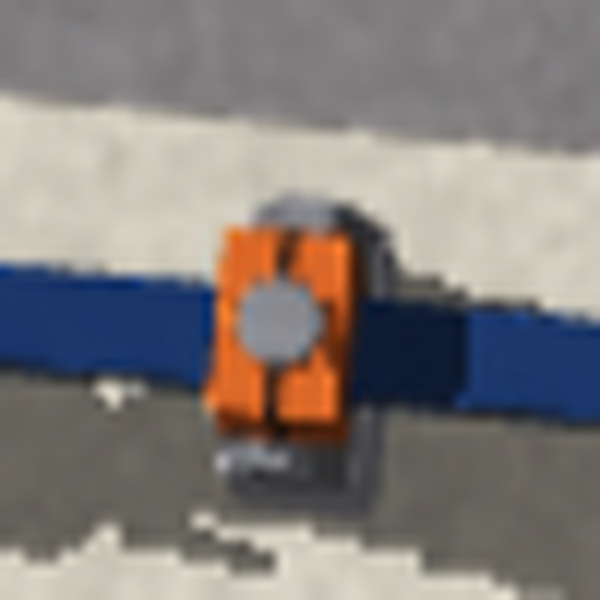

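>>> step_arm(
  slide=[
    [0,0,0],
    [0,0,0],
    [0,0,0],
    [0,0,0],
    [0,0,0],
    [0,0,0],
    [0,0,0],
    [0,0,0],
    [0,0,0],
    [0,0,0],
    [0,0,0],
    [0,0,0],
    [0,0,0],
    [0,0,0],
    [0,0,0],
    [0,0,0],
  ],
  twist=[0,0,0,0,0,0,0,0,0,0,0,0,0,0,0,0],
)

```text
time: 41.33
position: [0.4248, 0.0644, 0.2149]
tool_rot: [0.74, 0.672, -0.0, -0.0]
ft_force: [-0.1, 1.0, 0.1]
grip_width: 0.0005
```

```bash
python3 -c "
from h import *
c=snap('side','s51.png');tilt(c)
t=load('top'); print('pin',atz(t,285+279/12,195+322/12,.119))
print('stripe ends',atz(t,285+285/12,195+255/12,.116),atz(t,285+272/12,195+405/12,.116))
"
```

```text
tilt(head up+) 0.001 top z at crest 0.0927 n 767 s range -0.15 0.105
pin [0.58466131 0.04748637 0.119     ]
stripe ends [0.59542445 0.04678449 0.116     ] [0.57227156 0.04872536 0.116     ]
```

Stable and level, with the rider on the crest line (about y 0.0475 against crest 0.0473). Handing in.

```bash
python3 -c "
from h import *
print(robot.hand_in())"
```

```text
the job is handed in; nothing more can be done
None
```

The lance is balanced level on the knife edge with the rider astride it and its pin pressed home. I handed the job in at about 41 s of the 72 s allowed.

- **Balancing:** I slid the lance lengthwise by its tail and released it to check after each slide. It needed a net slide of about 50 mm towards the tail, over four releases. Two of those releases came close but settled or crept to about 0.006–0.008 rad off level; the midpoint between them stayed level.
- **Rider:** I set it over the edge and let go. In the top view its pin is within about 0.5 mm of the crest's middle. The side view differs by about 1 mm, because the two cameras disagree by a few mm in y.
- **Pin:** It slid down about 5 mm and stopped rigid on its stop. I held it at 12.0–12.4 N for about 1.2 s. Readings between steps never passed 12.4 N, with noise of about ±1 N. Sideways force during the hold was about 1 N.
- **Last check:** With the arm clear, the lance tilt read 0.0009 rad and then 0.0010 rad 1.3 s later, so it was level and steady. The pin looks down in the pictures. I made no contact with the beaker, jar or dish.

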